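# Fold the stove windscreen and pack the camping box

### The job

Pack the camping box. Fold the three-leaf metal windscreen flat, first the end leaf in against the middle leaf, then that pair against the weighted leaf; open the wooden box (slide its bolt, raise the lid a little until the safety catch stops it, push the catch aside, then open it wide), stand the folded windscreen upright inside and put every low red-lidded pot in with it. Then shut the lid fully and slide the bolt home again, without knocking over or shoving away the pepper mill, mug and raisin box standing about.

Things in the scene. Friction and masses are not known exactly. Their poses are not given: they have to be found in the camera images.
- long_centre (a point): centre of the weighted leaf of the folding windscreen, an upright aluminium plate 120 long (its x axis) x 10 thick (its y) x 68 mm high (z up), half-way up (34 mm over the surface it stands on). It has a dark steel bar 8 mm deep along the foot of its outer (-y) face and holds most of the 0.64 kg; the whole windscreen is loose. Folded, the other leaves lie on its +y side
- mid_centre (a point): centre of the middle leaf, the same plate 120 x 10 x 68 mm without a bar: x along it from hinge_1 towards hinge_2, y across it, z up. Its ends are 60 mm from this point
- end_centre (a point): centre of the end leaf, a plate 114 x 10 x 68 mm: x along it from hinge_2 to its free end, y across, z up. When all is folded this leaf lies in the middle of the packet, so this point is the centre of the packet (about 130 x 33 mm, 41 mm at the foot, 68 mm high)
- hinge_1 (a point): upright axis, half-way up, of the hinge between weighted leaf and middle leaf: 65 mm from the centre of each along the leaf, and 11.5 mm to the +y side of both
- hinge_2 (a point): upright axis, half-way up, of the hinge between middle leaf and end leaf: 65 mm from the middle leaf's centre, 63 mm from the end leaf's, 6 mm to the +y side of both
- mid_leaf (a joint): angle of hinge_1, rad: 0 is middle leaf in line with the weighted leaf, 1.57 square to it, 3.14 folded flat (leaving the gap in which the end leaf lies). Grows counter-clockwise seen from above, as the middle leaf swings about hinge_1. Light friction, 0.02 N m, stays where it is left
- end_leaf (a joint): angle of hinge_2, rad: 0 is end leaf in line with the middle leaf, 3.14 folded flat against the middle leaf's +y face. Grows counter-clockwise seen from above as the end leaf swings about hinge_2. Light friction, stays where it is left
- case: the plywood box, fixed, origin in the middle of its underside, z up. Outer 155 mm along its x by 260 mm along its y, walls 77 mm high and 5 mm thick, floor 5 mm thick, so inside 145 x 250 x 72 mm. Its -x face carries tongue, bolt and catch and looks to the robot's left; the lid's hinge runs along the +x wall
- lid (a joint): lid angle, rad: 0 shut, 1.57 upright, stops at 1.85. Stiff hinge (0.45 N m): it stays where it is left. Bolted it moves only 0.025; it must be within that of shut for the bolt to slide home; with the bolt drawn the catch stops it at about 0.18; then free. It turns about case +y (the tongue rises and goes over to case +x)
- lid_pull (a point): grip point on the lid's wooden tongue: 26 mm wide (along case y), 18 mm thick, sticking out 50 mm beyond the lid's front edge; this point is 34 mm in front of that edge, 205 mm from the hinge line, 20 mm to case +y of the middle and 8 mm above the lid's underside, at the hinge's height
- lid_hinge (a point): middle of the lid's hinge line, 77 mm up on the case's +x wall. Its axes turn with the lid; y runs along the hinge. The lid is 8 mm thick and reaches 171 mm from the hinge
- bolt (a joint): slide bolt on the box's front, m: 0 home (its nose lies over the lid's ear), 0.030 fully drawn; the lid is free from 0.018 on. Grows along case +y, about 1.2 N friction
- bolt_knob (a point): middle of the bolt's upright round steel knob, 14 mm in diameter and 26 mm tall (13 mm above and 13 below this point), 31 mm in front of the box's face
- catch (a joint): safety catch on the lid, m: 0 hooked, 0.026 fully aside; the lid is free from 0.022 on. Grows along case +y, about 1.2 N friction, stays where it is pushed. It can be slid only while the lid is raised 0.12 to 0.18 rad; with the lid shut its hidden hook stands against a cheek, and it need not be put back
- catch_thumb (a point): middle of the catch's upright black thumb piece on the lid's front edge, 13 x 14 mm and 28 mm tall (14 mm above and below this point), with the 8 mm lid 2 mm beneath it; it tilts with the lid
- pot0_centre (a point): one of two to four identical low round food pots with a flat red lid, 58 mm in diameter and 50 mm tall, about 0.1 kg; None if absent in this start. This point is the centre, 25 mm above its underside; z is its upright axis
- pot1_centre (a point): one of two to four identical low round food pots with a flat red lid, 58 mm in diameter and 50 mm tall, about 0.1 kg; None if absent in this start. This point is the centre, 25 mm above its underside; z is its upright axis
- pot2_centre (a point): one of two to four identical low round food pots with a flat red lid, 58 mm in diameter and 50 mm tall, about 0.1 kg; None if absent in this start. This point is the centre, 25 mm above its underside; z is its upright axis
- pot3_centre (a point): one of two to four identical low round food pots with a flat red lid, 58 mm in diameter and 50 mm tall, about 0.1 kg; None if absent in this start. This point is the centre, 25 mm above its underside; z is its upright axis
- mill: loose wooden pepper mill, 58 mm in diameter, 170 mm tall, origin under its centre; to be left alone
- mug: loose black mug, 84 x 112 mm, 89 mm tall, on the range, origin under its centre; to be left alone
- raisins: loose small red carton, 66 x 94 x 58 mm high, right of the box, origin under its centre; to be left alone
- oil_bottle (a point): foot of the tall oil bottle, fixed, 72 mm in diameter and 310 mm tall: in the way of the gripper on the far side between pots and box
- spice_jar (a point): foot of the slim spice jar with a red cap, fixed, 46 mm in diameter, 97 mm tall; it is not one of the pots

How it is judged:
On the way, in this order (a step that is already met when the one before it is completed fails the run):
1. the end leaf is folded flat against the middle leaf while the middle leaf still stands open (value of joint end_leaf above 2.88 rad and value of joint mid_leaf below 2.5 rad), for 0.2 s.
2. the pair is folded flat against the weighted leaf (value of joint each of mid_leaf, end_leaf above 2.88 rad), for 0.2 s.
3. the folded windscreen stands in the box and all the pots are in it (all of step 2 and x of end_centre in the frame of case between -0.05 and 0.05 m and y of end_centre in the frame of case between -0.115 and 0.115 m and z of end_centre in the frame of case between 0.02 and 0.06 m and angle between long_centre's own z axis and vertical below 0.3 rad and x of pot0_centre in the frame of case between -0.073 and 0.073 m and y of pot0_centre in the frame of case between -0.12 and 0.12 m and z of pot0_centre in the frame of case between 0.01 and 0.06 m and x of pot1_centre in the frame of case between -0.073 and 0.073 m and y of pot1_centre in the frame of case between -0.12 and 0.12 m and z of pot1_centre in the frame of case between 0.01 and 0.06 m and x of pot2_centre in the frame of case between -0.073 and 0.073 m and y of pot2_centre in the frame of case between -0.12 and 0.12 m and z of pot2_centre in the frame of case between 0.01 and 0.06 m and x of pot3_centre in the frame of case between -0.073 and 0.073 m and y of pot3_centre in the frame of case between -0.12 and 0.12 m and z of pot3_centre in the frame of case between 0.01 and 0.06 m), for 0.2 s.
At the end, for the whole second after the job is handed in: The windscreen is folded flat (both hinges over 2.88 rad) and stands upright (within 0.3 rad) inside the box, every present pot is inside the box, the lid is shut (under 0.04 rad), the bolt is home (under 6 mm) and all is at rest (all of step 3 and value of joint lid below 0.04 rad and value of joint bolt below 0.006 m and linear speed of screen below 0.02 m/s); the robot touches nothing.
It fails at once if the pepper mill, mug or raisin box is moved by more than 40 mm or knocked over (distance of any of mill, mug, raisins from where it was at the start of the episode above 0.04 m or angle between any of mill, mug, raisins's own z axis and vertical above 0.5 rad).
Of pot0, pot1, pot2, pot3 only 2 to 4 are there at a start; the rules pass over those that are not, and their reading is None.
At some moment in a run one of pot0, pot1, pot2, pot3 may be knocked a few centimetres aside while the robot is not near it.
It also fails if it takes over 210 s, if anything falls off the work surface, if the arm or the gripper's body presses on something with over 40 N, if the wrist force passes 120 N, or if a joint passes its speed limit or range.

### The arm

A 6-joint arm with a two-finger parallel gripper is mounted at the origin on a cart in front of the work surface, level with it; the furniture and walls round the work are solid. World frame = base frame: x ahead of the robot, y to its left, z up, the work surface at z = 0. Lengths are in m, angles in rad, forces in N, time in s.
With the tool pointing down it reaches from about 0.3 to 0.85 m from the base axis. Payload 4.2 kg.
Tool frame: the origin (TCP) lies midway between the tips of the shut fingers; the grasp point (between the pads) lies env.grip_depth behind it (env.grip_depth is the distance from the TCP to the grasp point, in m); z points along the fingers, y is the line along which they close (so a half turn about z gives the same grasp; the last joint's range is limited). The gripper opens to 91 mm and grips with 3 to 60 N. Pads are 32 mm wide; open, the fingers measure 118 mm over their backs; the gripper's body (76 mm by 178 mm) begins 60 mm behind the grasp point.
Start: joints at [-1.216, 0.32, 1.565, -0, 1.257, -0.02], TCP at [0.211, -0.535, 0.214] pointing down, gripper open.
Joint ranges: [-3.11, 3.11], [-0.84, 2.01], [0.21, 2.61], [-1.34, 4.49], [0.05, 2.63], [-2.56, 2.56]. Speed limits (rad/s): [2.57, 2.57, 3.14, 3.14, 3.14, 3.14].

### API

Orientations are given as a rotation vector (axis times angle).
In Python, from bench import env gives the robot as it stands.
- The arm moves only by the tool carry_out, never from a script. Its argument "series" is one flat list of numbers, 7 for each row, row after row: the turn, a rotation vector about the tool's x, y, z in units of 6 degrees (1.0 is 6 degrees), then the shift along the tool's x, y, z in units of 0.025 m (1.0 is 0.025 m), then the gripper's target within -1 to 1 (shut at 1, half-way at 0, fully open at -1). In form: [wx, wy, wz, tx, ty, tz, grip, wx, wy, wz, tx, ty, tz, grip, ...]. A call has 1 to 8 rows; each row shifts and turns the commanded pose from where the row before left it, along the tool's axes as they then stand; what a row does not reach is not made up. A row lasts 1/12 s, in which the tool goes at most 41.7 mm and 7.16 degrees, less where a joint would pass 70% of its speed; a pose out of reach is approached as far as the arm can. A call with a number of a shift or a turn outside -1 to 1 is refused whole. A call with a gripper value outside its range is refused whole. The fingers move at their own pace and stop on an object; "newtons" is the grip in N (left out, the last holds). Time passes only in rows, so rows that do not move let the fingers close. It gives the time, the measured TCP pose, the force, the opening and the grip force at its end, in the units of the state.
- env.state(): the state, without advancing time (a new reading comes with each control period).
- env.camera(name): name is "side" or "top" or "wrist"; returns a dict with "color" (384x512x3 uint8, blue, green, red), "K" (3x3 intrinsics, pixels), "R" (3x3) and "t" (3): a world point X has camera coordinates R X + t; the wrist camera has in their place "T_tool_cam" (4x4, takes a point from camera to tool coordinates, whose origin is the TCP and whose axes are the flange's). Camera axes: x right, y down, z forward; pixel columns grow to the right and rows downward; lengths in m; the calibration is good to about 2 mm. The wrist camera is an equidistant fisheye: a pixel r from the principal point sees the ray r / f radians off the axis. A picture is of the moment at which its call begins: read the wrist's pose just before it. There is no depth.
- env.close_job(): hands the job in; it is judged then, once.
The state is a dict: "t": time; "joints": joint angles; "qvel": joint speeds; "tau": joint torques, N m; "tool_pos": TCP position; "eef_rot": TCP orientation; "ft_force": force on the tool from outside, world axes, zero at the start; "torque": the same for the moment, N m; "gripper_width": finger opening in m; "grasp_force": force on a finger pad.
Only numpy, scipy, OpenCV 4.12 (cv2) and the standard library are available. Lean on these libraries where they do the work, as an engineer would, in place of code of your own. Each camera call takes 0.05 s, during which the arm holds its last target. There are 200 camera calls.

## Working session

There is one attempt and no reset: what is moved stays moved. The work goes in short steps, Python scripts to look and compute and a tool call to move; the robot and the scene stay as the last step left them, time stands still between calls to the robot, and variables do not carry over. Pictures are saved under pics/ and viewed, at most 14 in all, crops included, and the job is handed in when it is done.

Besides the shell and the picture viewer there is one more tool, called after "Call:" by a JSON object that holds its "fn" and its "kwargs", one argument or row to a line. carry_out: Moves the arm, as the interface text tells. Shifts and turns lie within -1 to 1; 1 stands for 0.025 m of shift or 6 degrees of turn. Its arguments: {"type":"object","properties":{"series":{"type":"array","items":{"type":"number"}},"newtons":{"type":"number"}},"required":["series"]}

```bash
ls; mkdir -p pics; python3 - <<'E'
from bench import env
import cv2,numpy as np
s=env.state();print({k:np.round(v,3).tolist() for k,v in s.items()},env.grip_depth)
for n in("top","side","wrist"):
    c=env.camera(n);cv2.imwrite(f"pics/{n}0.png",c["color"])
    print(n,{k:np.round(v,4).tolist() for k,v in c.items() if k!="color"})
t=cv2.imread("pics/top0.png");s=cv2.imread("pics/side0.png")
cv2.imwrite("pics/topb.png",cv2.resize(t,(800,600),interpolation=cv2.INTER_CUBIC))
cv2.imwrite("pics/sideb.png",cv2.resize(s,(800,600),interpolation=cv2.INTER_CUBIC))
E
```

```text
pics
{'t': 0.0, 'joints': [-1.216, 0.32, 1.566, 0.0, 1.257, -0.02], 'qvel': [0.001, -0.0, -0.0, 0.001, 0.001, -0.0], 'tau': [0.001, -41.246, -23.197, 0.073, 0.045, -0.0], 'tool_pos': [0.21, -0.535, 0.213], 'eef_rot': [-3.085, -0.585, 0.0], 'ft_force': [-0.33, -0.058, 0.042], 'torque': [-0.005, 0.039, -0.014], 'grasp_force': 0.0, 'gripper_width': 0.092} 0.0188
top {'K': [[404.0853, 0.0, 254.6874], [0.0, 404.0853, 184.5251], [0.0, 0.0, 1.0]], 'R': [[0.0082, -0.9998, -0.0177], [-0.9991, -0.0075, -0.0408], [0.0406, 0.018, -0.999]], 't': [0.0671, 0.5166, 1.1411]}
side {'K': [[461.405, 0.0, 254.4001], [0.0, 461.405, 190.623], [0.0, 0.0, 1.0]], 'R': [[-0.9621, -0.2725, 0.0016], [-0.1715, 0.6011, -0.7806], [0.2118, -0.7513, -0.625]], 't': [0.5083, 0.1369, 1.4953]}
wrist {'K': [[297.3186, 0.0, 251.206], [0.0, 297.3186, 187.7892], [0.0, 0.0, 1.0]], 'T_tool_cam': [[0.0003, -0.9724, -0.2334, 0.0655], [1.0, 0.0004, -0.0004, 0.0002], [0.0005, -0.2334, 0.9724, -0.1699], [0.0, 0.0, 0.0, 1.0]]}
```

View pics/topb.png

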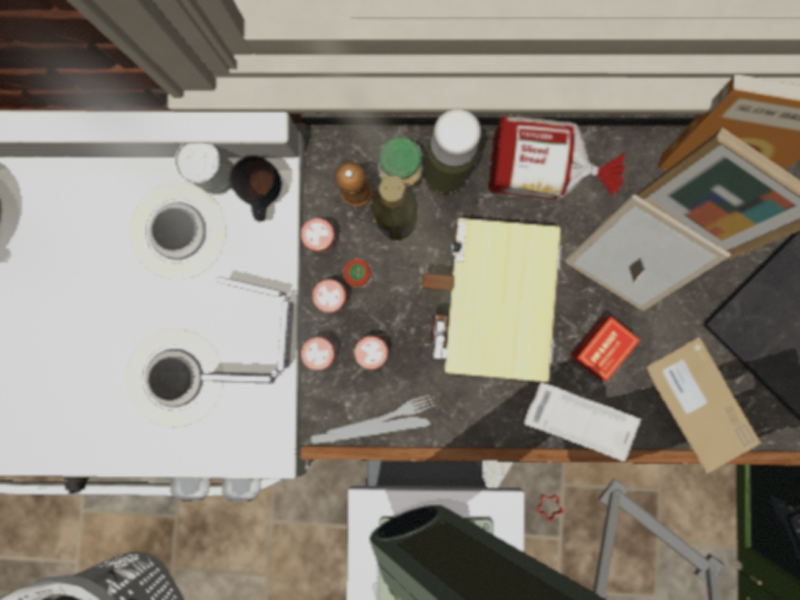

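View pics/sideb.png

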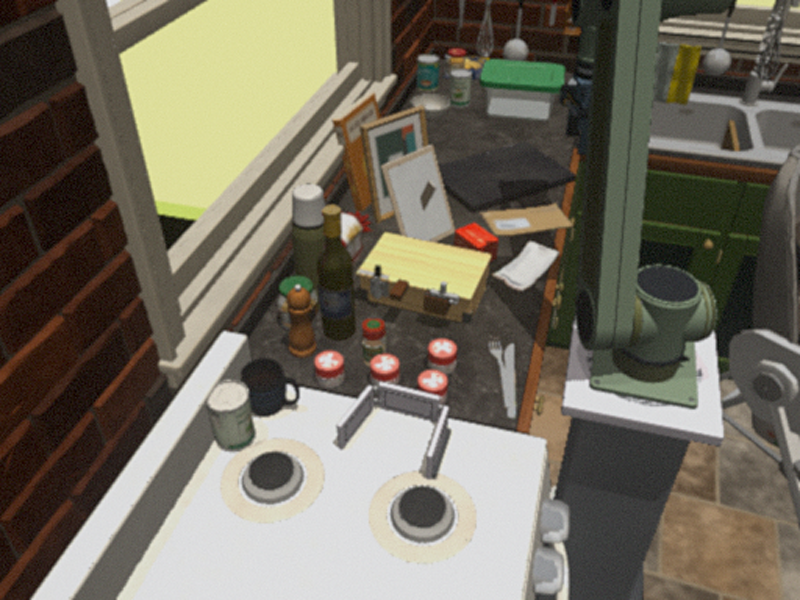

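The top view (800x600 px) shows four pots at (318,235), (329,296), (317,353) and (371,352), with the spice jar at (357,272). The screen on the range is a U open to the left, around (285,330). The box is centred near (505,300), with its tongue at (437,282), the bolt at about (440,340) and the catch at about (460,240). I'll zoom in next.

```bash
cat > h.py <<'E'
from bench import env
import cv2,numpy as np
from scipy.spatial.transform import Rotation as Ro
def ray(c,uv):
    d=np.linalg.inv(c["K"])@[uv[0],uv[1],1]; R=np.array(c["R"]);return -R.T@c["t"],R.T@d
def onz(c,uv,z):
    o,d=ray(c,uv);return o+d*(z-o[2])/d[2]
def proj(c,X):
    p=np.array(c["K"])@(np.array(c["R"])@X+c["t"]);return p[:2]/p[2]
def wproj(c,s,X):  # world point(s) to fisheye pixel
    T=np.eye(4);T[:3,:3]=Ro.from_rotvec(s["eef_rot"]).as_matrix();T[:3,3]=s["tool_pos"]
    p=np.linalg.inv(T@c["T_tool_cam"])@np.r_[X,1];r=np.hypot(p[0],p[1]);th=np.arctan2(r,p[2]);K=c["K"]
    return np.array([K[0,2]+K[0,0]*th*p[0]/r,K[1,2]+K[0,0]*th*p[1]/r])
def wray(c,s,uv):
    T=np.eye(4);T[:3,:3]=Ro.from_rotvec(s["eef_rot"]).as_matrix();T[:3,3]=s["tool_pos"];T=T@c["T_tool_cam"]
    K=c["K"];d=np.array([uv[0]-K[0,2],uv[1]-K[1,2]])/K[0,0];th=np.linalg.norm(d)
    v=np.r_[np.sin(th)*d/th,np.cos(th)];return T[:3,3],T[:3,:3]@v
def wonz(c,s,uv,z):
    o,d=wray(c,s,uv);return o+d*(z-o[2])/d[2]
def two(a,b):
    (o1,d1),(o2,d2)=a,b
    M=np.c_[d1,-d2];x=np.linalg.lstsq(M,o2-o1,rcond=None)[0]
    p,q=o1+d1*x[0],o2+d2*x[1];return (p+q)/2,np.linalg.norm(p-q)
E
python3 - <<'E'
import cv2,numpy as np
t=cv2.imread("pics/top0.png");s=cv2.imread("pics/side0.png")
def z(im,x0,y0,w,h,W,H): return cv2.resize(im[y0:y0+h,x0:x0+w],(W,H),interpolation=cv2.INTER_CUBIC)
a=np.hstack([z(t,125,165,75,90,400,480)[:300*0+480],z(t,262,130,75,90,400,480)])
cv2.imwrite("pics/c1.png",a)
b=np.hstack([z(s,205,230,100,80,400,320),z(s,215,140,110,80,400,291) if 0 else z(s,220,140,100,80,400,320)])
cv2.imwrite("pics/c2.png",b)
E
```

```text
(no output)
```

View pics/c1.png

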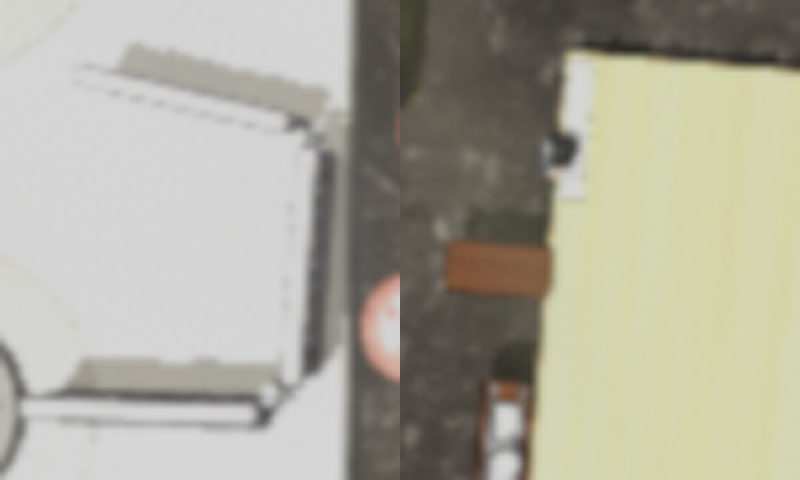

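View pics/c2.png

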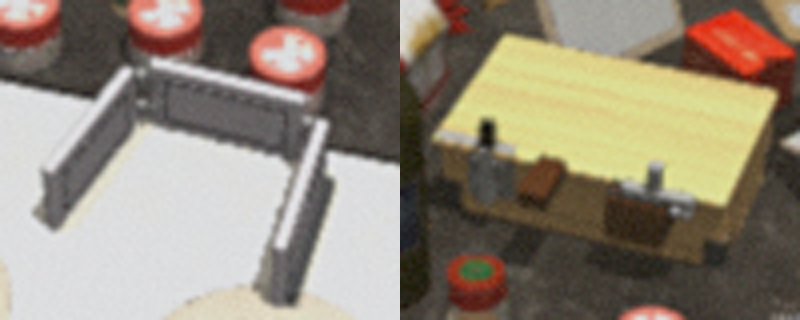

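The crops show the weighted leaf is the one nearest the robot, with its bar on the near face and hinge_1 at lower right. The chain turns counter-clockwise to the middle leaf on the right and the end leaf on the far side. On the box, the bolt knob stands on the near brown block and the catch is on the far side.

```bash
python3 - <<'E'
from h import *
T=env.camera("top");S=env.camera("side")
c1=lambda x,y:(125+x/5.333-.4,165+y/5.333-.4); c1r=lambda x,y:(262+(x-400)/5.333-.4,130+y/5.333-.4)
c2=lambda x,y:(205+x/4-.4,230+y/4-.4); c2r=lambda x,y:(220+(x-400)/4-.4,140+y/4-.4)
P={"midfar":(c1(303,142),c2(150,66)),"midnear":(c1(290,378),c2(303,102)),"endhinge":(c1(285,122),c2(128,74)),"endfree":(c1(82,77),c2(48,168)),
"whinge":(c1(258,411),c2(320,125)),"wfree":(c1(22,408),c2(281,242)),
"tongue tip":(c1r(447,268),c2r(525,190)),"knobtop":(c1r(504,447),c2r(656,168)),"thumbtop":(c1r(560,146),c2r(487,124)),
"lidfarleft":(c1r(566,52),c2r(442,136))}
for k,(a,b) in P.items():
    p,e=two(ray(T,a),ray(S,b));print(k,np.round(p,3),round(e,4),"z.068:",np.round(onz(T,a,.068),3))
# pots
def blobs(c,name):
    h=cv2.cvtColor(c["color"],cv2.COLOR_BGR2HSV)
    m=(((h[...,0]<8)|(h[...,0]>172))&(h[...,1]>80)&(h[...,2]>90)).astype(np.uint8)
    m=cv2.morphologyEx(m,cv2.MORPH_CLOSE,np.ones((7,7)))
    n,l,st,ce=cv2.connectedComponentsWithStats(m)
    for i in range(1,n):
        if 60<st[i,4]<3000:
            cc=onz(c,(st[i,0]+st[i,2]/2-.5,st[i,1]+st[i,3]/2-.5),.05);print(name,st[i],np.round(cc,3))
blobs(T,"top")
# lid quad (yellow)
h=cv2.cvtColor(T["color"],cv2.COLOR_BGR2HSV);m=((h[...,0]>22)&(h[...,0]<38)&(h[...,1]>40)&(h[...,2]>150)).astype(np.uint8)
cs,_=cv2.findContours(m,0,2)
for k in cs:
    if cv2.contourArea(k)>2000:
        r=cv2.minAreaRect(k);print(r,[np.round(onz(T,q,.085),3).tolist() for q in cv2.boxPoints(r)])
E
```

```text
midfar [0.492 0.269 0.066] 0.0043 z.068: [0.494 0.269 0.068]
midnear [0.374 0.274 0.067] 0.0009 z.068: [0.374 0.274 0.068]
endhinge [0.504 0.279 0.064] 0.0008 z.068: [0.504 0.279 0.068]
endfree [0.527 0.383 0.068] 0.0021 z.068: [0.526 0.383 0.068]
whinge [0.357 0.291 0.065] 0.0003 z.068: [0.357 0.29  0.068]
wfree [0.358 0.408 0.075] 0.0017 z.068: [0.358 0.41  0.068]
tongue tip [0.529 0.029 0.096] 0.0071 z.068: [0.527 0.028 0.068]
knobtop [ 0.434 -0.     0.118] 0.0087 z.068: [ 0.436 -0.002  0.068]
thumbtop [ 0.583 -0.026  0.114] 0.0023 z.068: [ 0.589 -0.029  0.068]
lidfarleft [ 0.63  -0.032  0.089] 0.0094 z.068: [ 0.637 -0.032  0.068]
top [ 317   74   51   51 1224] [ 0.753 -0.169  0.05 ]
top [382  98  19  28 337] [ 0.719 -0.304  0.05 ]
top [442 129  17  11  70] [ 0.657 -0.465  0.05 ]
top [193 139  21  23 118] [0.609 0.215 0.05 ]
top [207 166  31  34 280] [0.519 0.161 0.05 ]
top [369 202  41  42 925] [ 0.414 -0.297  0.05 ]
top [228 214  21  23  77] [0.403 0.115 0.05 ]
top [343 316  18  18 132] [ 0.137 -0.195  0.05 ]
((321.72235107421875, 191.82089233398438), (66.61499786376953, 99.63047790527344), 4.927110195159912) [[0.37, -0.01, 0.085], [0.635, -0.031, 0.085], [0.621, -0.208, 0.085], [0.357, -0.185, 0.085]]
```

The range surface is at about z=0, because the leaf tops triangulate to 0.067. Box yaw is about -4.5° and case +y points away from the robot. I'll turn to yaw 85.5° and go over the box front for a close look.

Call:
{"fn": "carry_out", "kwargs": {
  "series": [0, 0, -0.97, 0, 0, 0, -1, 0, 0, -0.97, 0, 0, 0, -1, 0, 0, -0.97, 0, 0, 0, -1, 0, 0, -0.97, 0, 0, 0, -1, 0, 0, -0.97, 0, 0, 0, -1, 0, 0, -0.97, 0, 0, 0, -1, 0, 0, -0.97, 0, 0, 0, -1, 0, 0, -0.97, 0, 0, 0, -1]
}}

```text
t: 0.92
tool_pos: [0.2105, -0.535, 0.2138]
eef_rot: [-2.599, -1.764, -0.0]
ft_force: [0.1, -1.0, 0.6]
gripper_width: 0.0909
grasp_force: 0.0
```

Call:
{"fn": "carry_out", "kwargs": {
  "series": [0, 0, -0.97, 0, 0, 0, -1, 0, 0, -0.97, 0, 0, 0, -1, 0, 0, -0.97, 0, 0, 0, -1, 0, 0, 0, 0.96, 0.38, -0.07, -1, 0, 0, 0, 0.96, 0.38, -0.07, -1, 0, 0, 0, 0.96, 0.38, -0.07, -1, 0, 0, 0, 0.96, 0.38, -0.07, -1, 0, 0, 0, 0.96, 0.38, -0.07, -1]
}}

```text
t: 1.58
tool_pos: [0.2676, -0.418, 0.2227]
eef_rot: [-2.307, -2.132, -0.0]
ft_force: [0.3, 0.4, 1.2]
gripper_width: 0.0913
grasp_force: 0.0
```

Call:
{"fn": "carry_out", "kwargs": {
  "series": [0, 0, 0, 0.96, 0.38, -0.07, -1, 0, 0, 0, 0.96, 0.38, -0.07, -1, 0, 0, 0, 0.96, 0.38, -0.07, -1, 0, 0, 0, 0.96, 0.38, -0.07, -1, 0, 0, 0, 0.96, 0.38, -0.07, -1, 0, 0, 0, 0.96, 0.38, -0.07, -1, 0, 0, 0, 0.96, 0.38, -0.07, -1, 0, 0, 0, 0.96, 0.38, -0.07, -1]
}}

```text
t: 2.25
tool_pos: [0.3584, -0.2325, 0.2368]
eef_rot: [2.307, 2.132, 0.0]
ft_force: [1.4, -0.6, 0.8]
gripper_width: 0.0912
grasp_force: 0.0
```

Call:
{"fn": "carry_out", "kwargs": {
  "series": [0, 0, 0, 0.96, 0.38, -0.07, -1, 0, 0, 0, 0.96, 0.38, -0.07, -1, 0, 0, 0, 0.96, 0.38, -0.07, -1, 0, 0, 0, 0.96, 0.38, -0.07, -1, 0, 0, 0, 0.96, 0.38, -0.07, -1, 0, 0, 0, 0.96, 0.38, -0.07, -1, 0, 0, 0, 0, 0, 0, -1, 0, 0, 0, 0, 0, 0, -1]
}}

```text
t: 2.92
tool_pos: [0.4265, -0.0939, 0.2472]
eef_rot: [2.304, 2.135, -0.001]
ft_force: [-0.5, 0.1, 0.2]
gripper_width: 0.0913
grasp_force: 0.0
```

```bash
cat >> h.py <<'E'
def st():
    s=env.state();R=Ro.from_rotvec(s["eef_rot"]).as_matrix()
    yaw=np.degrees(np.arctan2(R[1,0],R[0,0]))
    print("t",round(s["t"],2),"pos",np.round(s["tool_pos"],4),"yaw",round(yaw,2),"tilt",np.round(R[2],3),"F",np.round(s["ft_force"],1),"w",round(s["gripper_width"],4),"g",round(s["grasp_force"],1));return s
def units(*tg):  # shift units (tool x,y,z) to reach world targets one after another
    s=env.state();R=Ro.from_rotvec(s["eef_rot"]).as_matrix();p=np.array(s["tool_pos"])
    for q in tg:
        q=np.array(q,float);print("to",np.round(q,3),"units",np.round(R.T@(q-p)/.025,2));p=q
E
python3 - <<'E'
from h import *
s=st();c=env.camera("wrist");cv2.imwrite("pics/w1.png",c["color"])
cv2.imwrite("pics/w1b.png",cv2.resize(c["color"],(800,600),interpolation=cv2.INTER_CUBIC))
E
```

```text
t 2.92 pos [ 0.4265 -0.0939  0.2472] yaw 85.65 tilt [-0. -0. -1.] F [-0.5  0.1  0.2] w 0.0913 g 0.0
```

View pics/w1b.png

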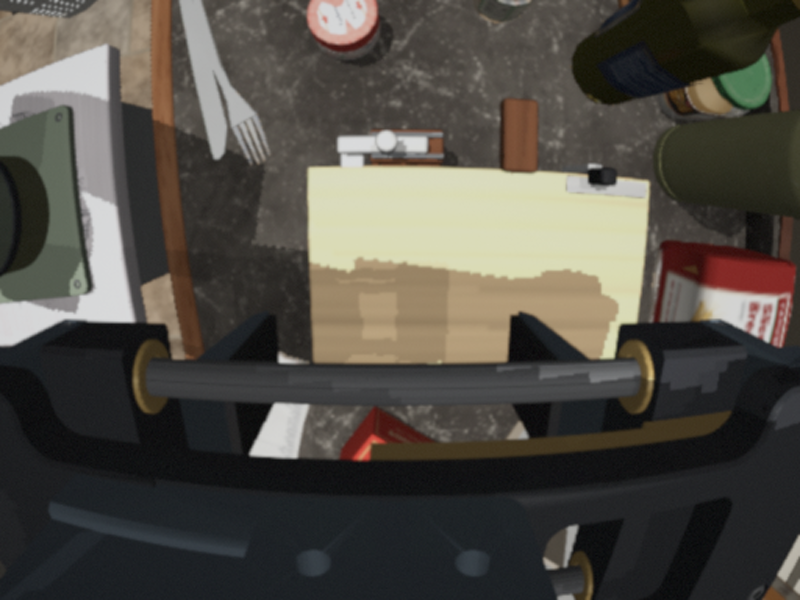

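The wrist view shows the bolt knob at (387,140), the tongue at (503–538, 98–172), the catch thumb at (602,176) and the lid's front corners at (308,168) and (650,182), in 800x600 px.

```bash
python3 - <<'E'
from h import *
s=env.state();c=env.camera("wrist");T=env.camera("top")
f=lambda x,y:(x*.64,y*.64)
c1r=lambda x,y:(262+(x-400)/5.333-.4,130+y/5.333-.4)
P={"near":f(308,168),"far":f(650,182),"t1":f(503,98),"t2":f(538,98),"t3":f(503,168),"t4":f(538,172),"knob":f(387,138),"thumb":f(602,176)}
W={k:wonz(c,s,v,.085) for k,v in P.items()}
for k,v in W.items(): print(k,np.round(v,4))
for k,z in(("knob",.1),("thumb",.115)): print(k,z,np.round(wonz(c,s,P[k],z),4))
d=W["far"]-W["near"];print("len",np.linalg.norm(d),"ang",np.degrees(np.arctan2(d[1],d[0])))
print("knob tri",two(wray(c,s,P["knob"]),ray(T,c1r(504,447))),"thumb",two(wray(c,s,P["thumb"]),ray(T,c1r(560,146))))
h=cv2.cvtColor(c["color"],cv2.COLOR_BGR2HSV)
E
```

```text
near [ 0.3721 -0.0126  0.085 ]
far [ 0.6344 -0.0347  0.085 ]
t1 [0.5155 0.0289 0.085 ]
t2 [0.5423 0.0289 0.085 ]
t3 [ 0.5116 -0.0227  0.085 ]
t4 [ 0.5381 -0.0264  0.085 ]
knob [0.43   0.0035 0.085 ]
thumb [ 0.5905 -0.0301  0.085 ]
knob 0.1 [0.4301 0.002  0.1   ]
thumb 0.115 [ 0.5761 -0.03    0.115 ]
len 0.2631782850629782 ang -4.81421791358313
knob tri (array([0.43374178, 0.00071159, 0.1066603 ]), np.float64(0.007457835729805586)) thumb (array([ 0.58697082, -0.0288763 ,  0.09174912]), np.float64(0.0024306732905763654))
```

Lid size and angle agree with the given sizes (263 mm, -4.8°). The grip point on the tongue is about (0.527, 0.009, 0.08) and the knob is about (0.432, 0). I'll shut the fingers and go to the near side of the knob.

Call:
{"fn": "carry_out", "kwargs": {
  "series": [0, 0, 0, 0.98, -0.33, 0.87, 1, 0, 0, 0, 0.98, -0.33, 0.87, 1, 0, 0, 0, 0.98, -0.33, 0.87, 1, 0, 0, 0, 0.98, -0.33, 0.87, 1, 0, 0, 0, 0, 0, 0, 1, 0, 0, 0, 0, 0, 0, 1, 0, 0, 0, 0, 0, 0, 1, 0, 0, 0, 0, 0, 0, 1],
  "newtons": 20
}}

```text
t: 3.73
tool_pos: [0.4023, 0.0045, 0.1612]
eef_rot: [2.307, 2.129, 0.003]
ft_force: [-0.7, -0.4, -0.4]
gripper_width: 0.0408
grasp_force: 0.0
```

Call:
{"fn": "carry_out", "kwargs": {
  "series": [0, 0, 0, 0, 0, 0, 1, 0, 0, 0, 0, 0, 0, 1, 0, 0, 0, 0, 0, 0.6, 1, 0, 0, 0, 0, 0, 0.6, 1, 0, 0, 0, 0, 0, 0.6, 1, 0, 0, 0, 0, 0, 0.6, 1, 0, 0, 0, 0, 0, 0, 1, 0, 0, 0, 0, 0, 0, 1]
}}

```text
t: 4.4
tool_pos: [0.401, 0.0053, 0.1002]
eef_rot: [-2.307, -2.131, 0.001]
ft_force: [-0.2, -0.6, -0.7]
gripper_width: 0.0003
grasp_force: 0.0
```

```bash
python3 - <<'E'
from h import *
s=st();c=env.camera("wrist");S=env.camera("side")
a=cv2.resize(c["color"][40:340,100:420],(480,450));b=cv2.resize(S["color"][120:270,205:312],(320,450),interpolation=cv2.INTER_CUBIC)
cv2.imwrite("pics/w2.png",np.hstack([a,b]))
E
```

```text
t 4.4 pos [0.401  0.0053 0.1002] yaw 85.46 tilt [-0.    -0.001 -1.   ] F [-0.2 -0.6 -0.7] w 0.0003 g 0.0
```

View pics/w2.png

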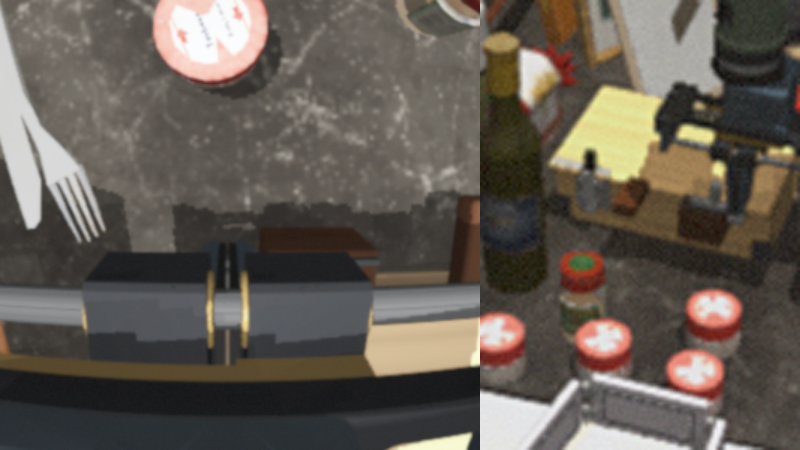

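The side view shows the fingers just on the near side of the knob, with the tip below its top. I'll push it away by 40 mm.

Call:
{"fn": "carry_out", "kwargs": {
  "series": [0, 0, 0, 0, 0.3, 0, 1, 0, 0, 0, 0, 0.3, 0, 1, 0, 0, 0, 0, 0.3, 0, 1, 0, 0, 0, 0, 0.2, 0, 1, 0, 0, 0, 0, 0.2, 0, 1]
}}

```text
t: 4.92
tool_pos: [0.4343, 0.003, 0.1003]
eef_rot: [2.307, 2.132, 0.0]
ft_force: [-1.0, 0.4, 1.2]
gripper_width: 0.0003
grasp_force: 0.7
```

Call:
{"fn": "carry_out", "kwargs": {
  "series": [0, 0, 0, 0, 0.15, 0, 1, 0, 0, 0, 0, 0.1, 0, 1, 0, 0, 0, 0, 0, 0, 1]
}}

```text
t: 5.17
tool_pos: [0.4404, 0.0025, 0.1002]
eef_rot: [2.307, 2.132, 0.001]
ft_force: [-0.3, -0.1, 0.4]
gripper_width: 0.0003
grasp_force: 0.0
```

Call:
{"fn": "carry_out", "kwargs": {
  "series": [0, 0, 0, 0, 0.1, 0, 1, 0, 0, 0, 0, 0.1, 0, 1]
}}

```text
t: 5.33
tool_pos: [0.4424, 0.0023, 0.0999]
eef_rot: [-2.304, -2.13, 0.006]
ft_force: [-9.8, 0.4, 7.5]
gripper_width: 0.0005
grasp_force: 5.1
```

Call:
{"fn": "carry_out", "kwargs": {
  "series": [0, 0, 0, 0, 0.1, 0, 1]
}}

```text
t: 5.42
tool_pos: [0.4425, 0.0023, 0.0998]
eef_rot: [-2.302, -2.127, 0.012]
ft_force: [-13.7, 2.1, 14.5]
gripper_width: 0.0009
grasp_force: 8.2
```

```bash
python3 - <<'E'
from h import *
s=st();c=env.camera("wrist");S=env.camera("side")
a=cv2.resize(c["color"][40:340,100:420],(480,450));b=cv2.resize(S["color"][140:240,220:300],(320,400),interpolation=cv2.INTER_CUBIC)
b=cv2.copyMakeBorder(b,0,50,0,0,0)
cv2.imwrite("pics/w3.png",np.hstack([a,b]))
E
```

```text
t 5.42 pos [0.4425 0.0023 0.0998] yaw 85.48 tilt [-0.    -0.011 -1.   ] F [-13.7   2.1  14.5] w 0.0009 g 8.2
```

View pics/w3.png

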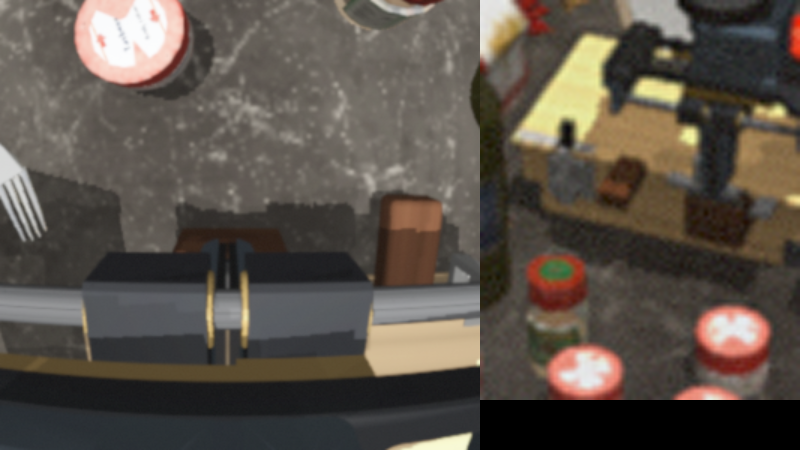

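The bolt is fully drawn: the force rose at TCP x=0.4425, against 0.4415 expected. I'll back off and rise while checking the bottle clearance.

Call:
{"fn": "carry_out", "kwargs": {
  "series": [0, 0, 0, 0, -0.5, 0, 1, 0, 0, 0, 0, 0, -0.8, 1, 0, 0, 0, 0, 0, -0.8, -0.23, 0, 0, 0, 0, 0, -0.8, -0.23, 0, 0, 0, 0, 0, -0.8, -0.23, 0, 0, 0, 0, 0, -0.8, -0.23, 0, 0, 0, 0, 0, 0, -0.23]
}}

```text
t: 6.1
tool_pos: [0.4376, 0.0029, 0.2039]
eef_rot: [2.302, 2.128, 0.01]
ft_force: [0.4, -0.1, 0.1]
gripper_width: 0.0312
grasp_force: 0.0
```

```bash
python3 - <<'E'
from h import *
s=st();c=env.camera("top")
f=lambda x,y:(x*.64-.2,y*.64-.2)
print("bottle",onz(c,f(392,183),.31),onz(c,f(398,236),.0))
print("mill",onz(c,f(351,172),.17),onz(c,f(357,203),0))
for n,p in dict(A=(318,234),B=(329,296),C=(317,353),D=(371,352)).items(): print(n,onz(c,f(*p),.05))
print("jar",onz(c,f(357,272),.097))
units((.527,.0085,.2),(.527,.0085,.061))
E
```

```text
t 6.1 pos [0.4376 0.0029 0.2039] yaw 85.5 tilt [ 0.     0.009 -1.   ] F [ 0.4 -0.1  0.1] w 0.0312 g 0.0
bottle [0.64770162 0.07550648 0.31      ] [0.61391708 0.07266705 0.        ]
mill [0.69431102 0.14486415 0.17      ] [0.67492962 0.1492378  0.        ]
A [0.61040083 0.21364312 0.05      ]
B [0.50056226 0.19269606 0.05      ]
C [0.4000531  0.21258365 0.05      ]
D [0.40268961 0.11748085 0.05      ]
jar [0.54023873 0.1397132  0.097     ]
to [0.527 0.008 0.2  ] units [0.51 3.6  0.1 ]
to [0.527 0.008 0.061] units [-0.   -0.03  5.56]
```

Call:
{"fn": "carry_out", "kwargs": {
  "series": [0, 0, 0, 0.08, 0.9, 0, -0.23, 0, 0, 0, 0.08, 0.9, 0, -0.23, 0, 0, 0, 0.08, 0.9, 0, -0.23, 0, 0, 0, 0.08, 0.9, 0, -0.23, 0, 0, 0, 0, 0, 0.8, -0.23, 0, 0, 0, 0, 0, 0.8, -0.23, 0, 0, 0, 0, 0, 0.8, -0.23, 0, 0, 0, 0, 0, 0.8, -0.23]
}}

```text
t: 6.82
tool_pos: [0.5243, 0.0039, 0.1178]
eef_rot: [-2.306, -2.132, 0.002]
ft_force: [0.7, 0.8, -0.2]
gripper_width: 0.0562
grasp_force: 0.0
```

Call:
{"fn": "carry_out", "kwargs": {
  "series": [0, 0, 0, 0, 0, 0.8, -0.23, 0, 0, 0, 0, 0, 0.8, -0.23, 0, 0, 0, 0, 0, 0.8, -0.23, 0, 0, 0, 0, 0, 0, 1, 0, 0, 0, 0, 0, 0, 1, 0, 0, 0, 0, 0, 0, 1, 0, 0, 0, 0, 0, 0, 1, 0, 0, 0, 0, 0, 0, 1],
  "newtons": 15
}}

```text
t: 7.48
tool_pos: [0.5249, 0.0039, 0.0611]
eef_rot: [2.307, 2.132, 0.0]
ft_force: [-7.3, 0.8, 4.4]
gripper_width: 0.026
grasp_force: 15.6
```

Grip width is 26 mm, matching the tongue. I'll raise the lid to about 0.15 rad (30 mm).

Call:
{"fn": "carry_out", "kwargs": {
  "series": [0, 0, 0, 0, -0.06, -0.3, 1, 0, 0, 0, -0.02, 0, -0.3, 1, 0, 0, 0, -0.03, 0, -0.3, 1, 0, 0, 0, -0.04, 0, -0.3, 1, 0, 0, 0, 0, 0, 0, 1, 0, 0, 0, 0, 0, 0, 1]
}}

```text
t: 7.98
tool_pos: [0.5247, 0.0009, 0.0916]
eef_rot: [2.304, 2.13, 0.003]
ft_force: [3.0, -3.7, 1.0]
gripper_width: 0.0259
grasp_force: 15.0
```

```bash
python3 - <<'E'
from h import *
s=st()
E
```

```text
t 7.98 pos [0.5247 0.0009 0.0916] yaw 85.5 tilt [-0.001  0.004 -1.   ] F [ 3.  -3.7  1. ] w 0.0259 g 15.0
```

The lid is at 0.153 rad. I'll release it, rise, and measure the thermos and bottle behind before pushing the catch.

Call:
{"fn": "carry_out", "kwargs": {
  "series": [0, 0, 0, 0, 0, 0, -0.23, 0, 0, 0, 0, 0, 0, -0.23, 0, 0, 0, 0, 0, 0, -0.23, 0, 0, 0, 0, 0, -0.9, -0.23, 0, 0, 0, 0, 0, -0.9, -0.23, 0, 0, 0, 0, 0, -0.9, 1, 0, 0, 0, 0, 0, -0.9, 1, 0, 0, 0, 0, 0, -0.9, 1]
}}

```text
t: 8.65
tool_pos: [0.5226, 0.0022, 0.2034]
eef_rot: [-2.305, -2.132, 0.001]
ft_force: [0.3, -0.6, -0.0]
gripper_width: 0.039
grasp_force: 0.0
```

Call:
{"fn": "carry_out", "kwargs": {
  "series": [0, 0, 0, -0.9, 0, 0, 1, 0, 0, 0, -0.9, 0, 0, 1, 0, 0, 0, -0.9, 0, 0, 1, 0, 0, 0, -0.9, 0, 0, 1, 0, 0, 0, 0, 0, 0, 1, 0, 0, 0, 0, 0, 0, 1]
}}

```text
t: 9.15
tool_pos: [0.5158, -0.0882, 0.2023]
eef_rot: [-2.308, -2.129, 0.0]
ft_force: [0.1, -1.0, -0.2]
gripper_width: 0.0006
grasp_force: 0.0
```

```bash
python3 - <<'E'
from h import *
s=st();T=env.camera("top");S=env.camera("side");c=env.camera("wrist")
f=lambda x,y:(x*.64-.2,y*.64-.2)
print("thermos",two(ray(T,f(457,130)),ray(S,f(308,192))),"bottle",two(ray(T,f(392,183)),ray(S,f(333,212))),"greenlid",two(ray(T,f(401,158)),ray(S,f(298,287))))
cv2.imwrite("pics/w4.png",cv2.resize(c["color"],(800,600),interpolation=cv2.INTER_CUBIC))
E
```

```text
t 9.15 pos [ 0.5158 -0.0882  0.2023] yaw 85.39 tilt [ 0.001 -0.001 -1.   ] F [ 0.1 -1.  -0.2] w 0.0006 g 0.0
thermos (array([ 0.7266546 , -0.01476668,  0.28447422]), np.float64(0.0035019768780438576)) bottle (array([0.64309528, 0.07423433, 0.30468884]), np.float64(0.01153592345115957)) greenlid (array([0.73341893, 0.06630147, 0.09629991]), np.float64(0.004057861657042492))
```

View pics/w4.png

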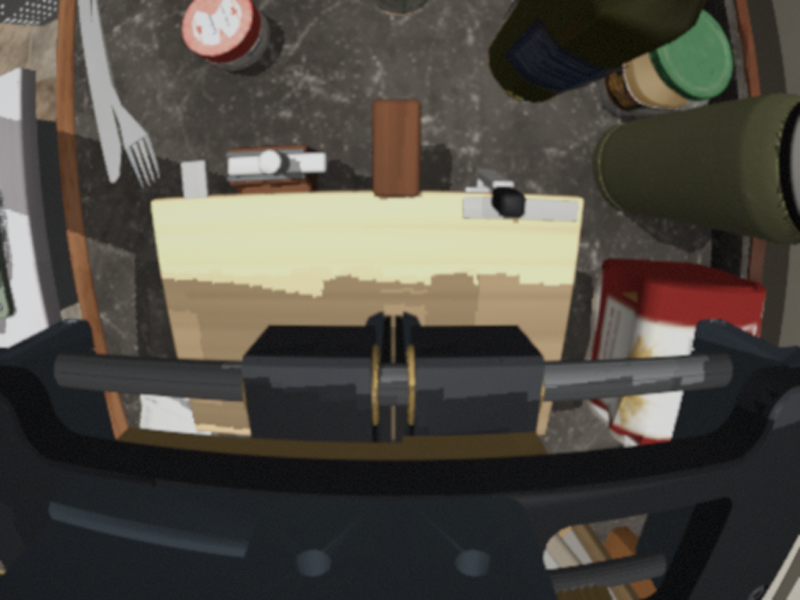

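The wrist view shows the catch thumb top at about (510,200), the knob at (270,160) drawn, and the tongue raised. The thermos front is at about x=0.687.

```bash
python3 - <<'E'
from h import *
s=env.state();c=env.camera("wrist")
f=lambda x,y:(x*.64-.2,y*.64-.2)
for z in(.127,.141): print("thumb",z,wonz(c,s,f(511,199),z), wonz(c,s,f(496,199),z))
print("lid near/far",wonz(c,s,f(153,200),.111),wonz(c,s,f(583,197),.111))
print("knob",wonz(c,s,f(270,158),.115))
units((.545,-.032,.2),(.545,-.032,.122))
E
```

```text
thumb 0.127 [ 0.58405037 -0.03336633  0.127     ] [ 0.57573011 -0.03298778  0.127     ]
thumb 0.141 [ 0.58047016 -0.03271084  0.141     ] [ 0.57262463 -0.03235389  0.141     ]
lid near/far [ 0.37458599 -0.01406916  0.111     ] [ 0.63321829 -0.03442134  0.111     ]
knob [ 4.54132394e-01 -1.81307219e-04  1.15000000e-01]
to [ 0.545 -0.032  0.2  ] units [2.28 0.98 0.1 ]
to [ 0.545 -0.032  0.122] units [-0.    0.    3.12]
```

Call:
{"fn": "carry_out", "kwargs": {
  "series": [0, 0, 0, 0.76, 0.33, 0, 1, 0, 0, 0, 0.76, 0.33, 0, 1, 0, 0, 0, 0.76, 0.33, 0, 1, 0, 0, 0, 0, 0, 0.8, 1, 0, 0, 0, 0, 0, 0.8, 1, 0, 0, 0, 0, 0, 0.8, 1, 0, 0, 0, 0, 0, 0.8, 1, 0, 0, 0, 0, 0, 0, 1]
}}

```text
t: 10.02
tool_pos: [0.5432, -0.0319, 0.1191]
eef_rot: [-2.302, -2.131, 0.007]
ft_force: [0.1, 0.3, 0.1]
gripper_width: 0.0005
grasp_force: 0.0
```

Call:
{"fn": "carry_out", "kwargs": {
  "series": [0, 0, 0, 0, 0.3, 0, 1, 0, 0, 0, 0, 0.3, 0, 1, 0, 0, 0, 0, 0.3, 0, 1, 0, 0, 0, 0, 0.3, 0, 1, 0, 0, 0, 0, 0.2, 0, 1, 0, 0, 0, 0, 0.15, 0, 1, 0, 0, 0, 0, 0, 0, 1]
}}

```text
t: 10.6
tool_pos: [0.5853, -0.0364, 0.123]
eef_rot: [2.306, 2.131, 0.001]
ft_force: [-0.4, -0.3, 0.2]
gripper_width: 0.0006
grasp_force: 0.0
```

Call:
{"fn": "carry_out", "kwargs": {
  "series": [0, 0, 0, 0, 0.1, 0, 1, 0, 0, 0, 0, 0, 0, 1]
}}

```text
t: 10.77
tool_pos: [0.5868, -0.0365, 0.1227]
eef_rot: [2.307, 2.132, -0.0]
ft_force: [0.9, 0.5, -0.5]
gripper_width: 0.0005
grasp_force: 0.1
```

Call:
{"fn": "carry_out", "kwargs": {
  "series": [0, 0, 0, 0, 0.1, 0, 1, 0, 0, 0, 0, 0, 0, 1]
}}

```text
t: 10.93
tool_pos: [0.5892, -0.0367, 0.1227]
eef_rot: [2.307, 2.132, -0.0]
ft_force: [-0.6, -0.5, 0.1]
gripper_width: 0.0004
grasp_force: 0.3
```

Call:
{"fn": "carry_out", "kwargs": {
  "series": [0, 0, 0, 0, 0.08, 0, 1, 0, 0, 0, 0, 0, 0, 1]
}}

```text
t: 11.1
tool_pos: [0.5906, -0.0367, 0.1225]
eef_rot: [-2.306, -2.132, 0.002]
ft_force: [-2.5, -0.2, 0.3]
gripper_width: 0.0002
grasp_force: 1.1
```

Call:
{"fn": "carry_out", "kwargs": {
  "series": [0, 0, 0, 0, -0.6, 0, 1, 0, 0, 0, -0.6, -0.6, -0.9, 1, 0, 0, 0, -0.6, -0.6, -0.9, 1, 0, 0, 0, -0.6, -0.6, -0.9, 1, 0, 0, 0, 0, 0, 0, 1]
}}

```text
t: 11.52
tool_pos: [0.5282, -0.0789, 0.1948]
eef_rot: [2.304, 2.126, 0.006]
ft_force: [0.9, 0.4, 0.9]
gripper_width: 0.0007
grasp_force: 0.0
```

```bash
python3 - <<'E'
from h import *
s=st();c=env.camera("wrist")
cv2.imwrite("pics/w5.png",cv2.resize(c["color"][80:190,50:420],(740,220),interpolation=cv2.INTER_CUBIC))
units((.526,.003,.18),(.526,.001,.0916))
E
```

```text
t 11.52 pos [ 0.5282 -0.0789  0.1948] yaw 85.4 tilt [-0.002  0.008 -1.   ] F [0.9 0.4 0.9] w 0.0007 g 0.0
to [0.526 0.003 0.18 ] units [ 3.22 -0.37  0.51]
to [0.526 0.001 0.092] units [-0.08 -0.02  3.54]
```

View pics/w5.png

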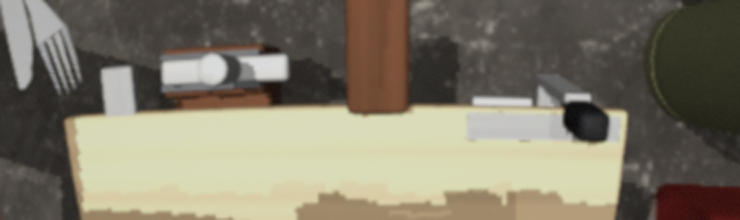

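The catch is fully aside at the far end. Next I'll regrip the tongue.

Call:
{"fn": "carry_out", "kwargs": {
  "series": [0, 0, 0, 0.8, -0.09, 0.12, -0.23, 0, 0, 0, 0.8, -0.09, 0.12, -0.23, 0, 0, 0, 0.8, -0.09, 0.12, -0.23, 0, 0, 0, 0.8, -0.09, 0.12, -0.23, 0, 0, 0, 0, 0, 0, -0.23, 0, 0, 0, 0, 0, 0, -0.23, 0, 0, 0, 0, 0, 0.7, -0.23, 0, 0, 0, 0, 0, 0.7, -0.23]
}}

```text
t: 12.23
tool_pos: [0.5264, 0.0032, 0.1432]
eef_rot: [2.305, 2.131, 0.003]
ft_force: [-1.2, -0.6, -0.6]
gripper_width: 0.051
grasp_force: 0.0
```

Call:
{"fn": "carry_out", "kwargs": {
  "series": [0, 0, 0, 0, 0, 0.7, -0.23, 0, 0, 0, 0, 0, 0.7, -0.23, 0, 0, 0, 0, 0, 0.7, -0.23, 0, 0, 0, 0, 0, 0, 1, 0, 0, 0, 0, 0, 0, 1, 0, 0, 0, 0, 0, 0, 1, 0, 0, 0, 0, 0, 0, 1, 0, 0, 0, 0, 0, 0, 1],
  "newtons": 12
}}

```text
t: 12.9
tool_pos: [0.5248, 0.0035, 0.0916]
eef_rot: [-2.307, -2.132, 0.0]
ft_force: [-4.1, 1.5, 0.8]
gripper_width: 0.0259
grasp_force: 12.7
```

```bash
python3 - <<'E'
from h import *
s=st()
t=np.linspace(.153,1.8,17);r=.2
print(np.round(np.c_[t[1:],np.diff(r*np.cos(t))/.025,-np.diff(r*np.sin(t))/.025],2).tolist())
E
```

```text
t 12.9 pos [0.5248 0.0035 0.0916] yaw 85.48 tilt [ 0. -0. -1.] F [-4.1  1.5  0.8] w 0.0259 g 12.7
[[0.26, -0.17, -0.81], [0.36, -0.25, -0.78], [0.46, -0.33, -0.75], [0.56, -0.4, -0.72], [0.67, -0.48, -0.67], [0.77, -0.54, -0.62], [0.87, -0.6, -0.56], [0.98, -0.66, -0.5], [1.08, -0.7, -0.43], [1.18, -0.74, -0.35], [1.29, -0.78, -0.27], [1.39, -0.8, -0.19], [1.49, -0.82, -0.11], [1.59, -0.82, -0.02], [1.7, -0.82, 0.06], [1.8, -0.81, 0.15]]
```

Call:
{"fn": "carry_out", "kwargs": {
  "series": [0, 0, 0, -0.17, 0, -0.81, 1, 0, 0, 0, -0.25, 0, -0.78, 1, 0, 0, 0, -0.33, 0, -0.75, 1, 0, 0, 0, -0.4, 0, -0.72, 1, 0, 0, 0, 0, 0, 0, 1]
}}

```text
t: 13.32
tool_pos: [0.5225, -0.027, 0.1701]
eef_rot: [2.306, 2.129, -0.001]
ft_force: [-2.2, -0.8, 1.7]
gripper_width: 0.0261
grasp_force: 12.0
```

Call:
{"fn": "carry_out", "kwargs": {
  "series": [0, 0, 0, -0.48, 0, -0.67, 1, 0, 0, 0, -0.54, 0, -0.62, 1, 0, 0, 0, -0.6, 0, -0.56, 1, 0, 0, 0, -0.66, 0, -0.5, 1, 0, 0, 0, 0, 0, 0, 1]
}}

```text
t: 13.73
tool_pos: [0.5178, -0.0839, 0.2279]
eef_rot: [2.308, 2.129, -0.001]
ft_force: [-2.9, 1.2, 4.0]
gripper_width: 0.0262
grasp_force: 12.0
```

Call:
{"fn": "carry_out", "kwargs": {
  "series": [0, 0, 0, -0.7, 0, -0.43, 1, 0, 0, 0, -0.74, 0, -0.35, 1, 0, 0, 0, -0.78, 0, -0.27, 1, 0, 0, 0, -0.8, 0, -0.19, 1, 0, 0, 0, 0, 0, 0, 1]
}}

```text
t: 14.15
tool_pos: [0.5117, -0.1588, 0.258]
eef_rot: [2.309, 2.129, -0.002]
ft_force: [-5.2, -2.0, 6.9]
gripper_width: 0.0256
grasp_force: 12.0
```

Call:
{"fn": "carry_out", "kwargs": {
  "series": [0, 0, 0, -0.82, 0, -0.11, 1, 0, 0, 0, -0.82, 0, -0.02, 1, 0, 0, 0, -0.82, 0, 0.06, 1, 0, 0, 0, -0.81, 0, 0.15, 1, 0, 0, 0, 0, 0, 0, 1]
}}

```text
t: 14.57
tool_pos: [0.505, -0.241, 0.2554]
eef_rot: [2.307, 2.129, -0.005]
ft_force: [-4.6, -3.6, 4.9]
gripper_width: 0.0261
grasp_force: 12.0
```

```bash
python3 - <<'E'
from h import *
s=st()
E
```

```text
t 14.57 pos [ 0.505  -0.241   0.2554] yaw 85.4 tilt [-0.004 -0.001 -1.   ] F [-4.6 -3.6  4.9] w 0.0261 g 12.0
```

The lid is open at about 1.8 rad. I'll release it, rise, turn to yaw 180° and go over the end leaf's far side.

Call:
{"fn": "carry_out", "kwargs": {
  "series": [0, 0, 0, 0, 0, 0, -0.23, 0, 0, 0, 0, 0, 0, -0.23, 0, 0, 0, 0, 0, 0, -0.23, 0, 0, 0, 0, 0, -0.9, -0.23, 0, 0, 0, 0, 0, -0.9, -0.23, 0, 0, 0, 0, 0, -0.9, 1, 0, 0, 0, 0, 0, -0.9, 1, 0, 0, 0, 0, 0, 0, 1]
}}

```text
t: 15.23
tool_pos: [0.5081, -0.2385, 0.3497]
eef_rot: [2.299, 2.128, 0.006]
ft_force: [-0.3, 0.1, -0.7]
gripper_width: 0.0389
grasp_force: 0.0
```

Call:
{"fn": "carry_out", "kwargs": {
  "series": [0, 0, -0.985, 0, 0, 0, 1, 0, 0, -0.985, 0, 0, 0, 1, 0, 0, -0.985, 0, 0, 0, 1, 0, 0, -0.985, 0, 0, 0, 1, 0, 0, -0.985, 0, 0, 0, 1, 0, 0, -0.985, 0, 0, 0, 1, 0, 0, -0.985, 0, 0, 0, 1, 0, 0, -0.985, 0, 0, 0, 1]
}}

```text
t: 15.9
tool_pos: [0.5062, -0.2378, 0.3441]
eef_rot: [-1.249, -2.882, -0.0]
ft_force: [0.1, -0.1, 0.1]
gripper_width: 0.0003
grasp_force: 0.0
```

Call:
{"fn": "carry_out", "kwargs": {
  "series": [0, 0, -0.985, 0, 0, 0, 1, 0, 0, -0.985, 0, 0, 0, 1, 0, 0, -0.985, 0, 0, 0, 1, 0, 0, -0.985, 0, 0, 0, 1, 0, 0, -0.985, 0, 0, 0, 1, 0, 0, -0.985, 0, 0, 0, 1, 0, 0, -0.985, 0, 0, 0, 1, 0, 0, -0.985, 0, 0, 0, 1]
}}

```text
t: 16.57
tool_pos: [0.5062, -0.2378, 0.344]
eef_rot: [0.011, -3.141, -0.001]
ft_force: [0.3, -0.1, 1.0]
gripper_width: 0.0004
grasp_force: 0.0
```

Call:
{"fn": "carry_out", "kwargs": {
  "series": [0, 0, 0, -0.1, 0.98, 0, 1, 0, 0, 0, -0.1, 0.98, 0, 1, 0, 0, 0, -0.1, 0.98, 0, 1, 0, 0, 0, -0.1, 0.98, 0, 1, 0, 0, 0, -0.1, 0.98, 0, 1, 0, 0, 0, -0.1, 0.98, 0, 1, 0, 0, 0, -0.1, 0.98, 0, 1, 0, 0, 0, -0.1, 0.98, 0, 1]
}}

```text
t: 17.23
tool_pos: [0.5257, -0.0405, 0.3441]
eef_rot: [0.003, -3.141, -0.0]
ft_force: [0.1, 0.0, -0.9]
gripper_width: 0.0003
grasp_force: 0.0
```

Call:
{"fn": "carry_out", "kwargs": {
  "series": [0, 0, 0, -0.1, 0.98, 0, 1, 0, 0, 0, -0.1, 0.98, 0, 1, 0, 0, 0, -0.1, 0.98, 0, 1, 0, 0, 0, -0.1, 0.98, 0, 1, 0, 0, 0, -0.1, 0.98, 0, 1, 0, 0, 0, -0.1, 0.98, 0, 1, 0, 0, 0, -0.1, 0.98, 0, 1, 0, 0, 0, -0.1, 0.98, 0, 1]
}}

```text
t: 17.9
tool_pos: [0.5452, 0.1555, 0.3441]
eef_rot: [0.003, -3.141, -0.0]
ft_force: [0.6, -0.2, -0.4]
gripper_width: 0.0005
grasp_force: 0.0
```

Call:
{"fn": "carry_out", "kwargs": {
  "series": [0, 0, 0, -0.1, 0.98, 0, 1, 0, 0, 0, -0.1, 0.98, 0, 1, 0, 0, 0, -0.1, 0.98, 0.5, 1, 0, 0, 0, -0.1, 0.98, 0.5, 1, 0, 0, 0, -0.1, 0.98, 0.5, 1, 0, 0, 0, 0, 0, 0.5, 1, 0, 0, 0, 0, 0, 0, 1]
}}

```text
t: 18.48
tool_pos: [0.5562, 0.2775, 0.2907]
eef_rot: [0.006, -3.135, 0.004]
ft_force: [-0.8, -0.9, -0.1]
gripper_width: 0.0006
grasp_force: 0.0
```

```bash
python3 - <<'E'
from h import *
s=st();c=env.camera("wrist");T=env.camera("top");cv2.imwrite("pics/top2.png",T["color"])
a=cv2.resize(c["color"],(512,384));b=cv2.resize(T["color"][80:272,120:264],(288,384),interpolation=cv2.INTER_CUBIC)
cv2.imwrite("pics/w6.png",np.hstack([a,b]))
E
```

```text
t 18.48 pos [0.5562 0.2775 0.2907] yaw -179.77 tilt [ 0.006 -0.003 -1.   ] F [-0.8 -0.9 -0.1] w 0.0006 g 0.0
```

View pics/w6.png

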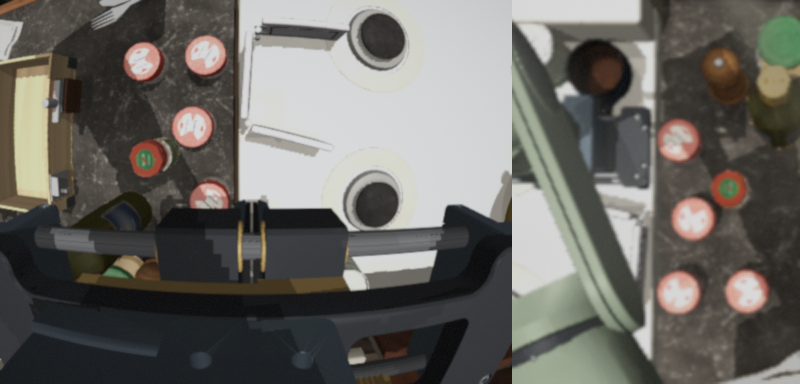

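The box is open. The wrist picture (512x384, right is +y, down is +x) shows the weighted leaf at (262–345, 32), the middle leaf at x≈248, the end leaf from (247,127) to (331,148), and burners at (377,38) and (377,203).

```bash
python3 - <<'E'
from h import *
s=env.state();c=env.camera("wrist")
for k,p,z in[("wh",(260,24),.068),("wf",(343,31),.068),("midn",(251,36),.068),("midf",(246,120),.068),("eh",(250,127),.068),("ef",(331,149),.068),("burnNear",(380,38),.02),("burnFar",(378,203),.02),("burnFar left edge",(355,203),.01),("bn left",(352,35),.01),("potA",(208,196),.05),("B",(192,127),.05),("C",(207,56),.05),("D",(144,62),.05)]:
    print(k,np.round(wonz(c,s,p,z),3))
units((.575,.355,.15),(.575,.355,.018),(.545,.354,.018),(.477,.366,.018),(.434,.345,.018),(.418,.324,.018))
E
```

```text
wh [0.363 0.287 0.068]
wf [0.366 0.402 0.068]
midn [0.381 0.276 0.068]
midf [0.495 0.269 0.068]
eh [0.505 0.274 0.068]
ef [0.533 0.385 0.068]
burnNear [0.355 0.48  0.02 ]
burnFar [0.625 0.487 0.02 ]
burnFar left edge [0.627 0.449 0.01 ]
bn left [0.353 0.435 0.01 ]
potA [0.604 0.214 0.05 ]
B [0.504 0.193 0.05 ]
C [0.404 0.215 0.05 ]
D [0.406 0.122 0.05 ]
to [0.575 0.355 0.15 ] units [-0.69  3.16  5.81]
to [0.575 0.355 0.018] units [0.   0.   5.28]
to [0.545 0.354 0.018] units [ 1.2  -0.04 -0.  ]
to [0.477 0.366 0.018] units [ 2.72  0.48 -0.  ]
to [0.434 0.345 0.018] units [ 1.72 -0.84 -0.  ]
to [0.418 0.324 0.018] units [ 0.64 -0.84 -0.  ]
```

Call:
{"fn": "carry_out", "kwargs": {
  "series": [0, 0, 0, -0.18, 0.79, 0.9, 1, 0, 0, 0, -0.18, 0.79, 0.9, 1, 0, 0, 0, -0.18, 0.79, 0.9, 1, 0, 0, 0, -0.18, 0.79, 0.9, 1, 0, 0, 0, 0, 0, 0.9, 1, 0, 0, 0, 0, 0, 0.9, 1, 0, 0, 0, 0, 0, 0.9, 1, 0, 0, 0, 0, 0, 0.9, 1]
}}

```text
t: 19.3
tool_pos: [0.5768, 0.3547, 0.1154]
eef_rot: [-0.0, 3.139, 0.002]
ft_force: [0.1, 0.5, -0.3]
gripper_width: 0.0004
grasp_force: 0.0
```

Call:
{"fn": "carry_out", "kwargs": {
  "series": [0, 0, 0, 0, 0, 0.9, 1, 0, 0, 0, 0, 0, 0.9, 1, 0, 0, 0, 0, 0, 0.9, 1, 0, 0, 0, 0, 0, 0.9, 1, 0, 0, 0, 0.6, 0, 0, 1, 0, 0, 0, 0.6, 0, 0, 1]
}}

```text
t: 19.8
tool_pos: [0.5462, 0.3539, 0.0241]
eef_rot: [-0.002, -3.141, 0.001]
ft_force: [0.7, -0.2, 1.0]
gripper_width: 0.0007
grasp_force: 0.0
```

Call:
{"fn": "carry_out", "kwargs": {
  "series": [0, 0, 0, 0.54, 0.1, 0, 1, 0, 0, 0, 0.54, 0.1, 0, 1, 0, 0, 0, 0.54, 0.1, 0, 1, 0, 0, 0, 0.54, 0.1, 0, 1, 0, 0, 0, 0.54, 0.08, 0, 1, 0, 0, 0, 0.57, -0.28, 0, 1, 0, 0, 0, 0.57, -0.28, 0, 1, 0, 0, 0, 0.57, -0.28, 0, 1]
}}

```text
t: 20.47
tool_pos: [0.4347, 0.3459, 0.0253]
eef_rot: [-0.002, 3.141, 0.001]
ft_force: [-0.3, 0.2, -0.3]
gripper_width: 0.0009
grasp_force: 0.1
```

Call:
{"fn": "carry_out", "kwargs": {
  "series": [0, 0, 0, 0.32, -0.42, 0, 1, 0, 0, 0, 0.32, -0.42, 0, 1, 0, 0, 0, 0, 0, 0, 1]
}}

```text
t: 20.72
tool_pos: [0.4171, 0.323, 0.0251]
eef_rot: [0.001, -3.139, 0.003]
ft_force: [-0.3, -0.1, -0.2]
gripper_width: 0.0006
grasp_force: 0.0
```

```bash
python3 - <<'E'
from h import *
s=st();S=env.camera("side");c=env.camera("wrist")
b=cv2.resize(S["color"][215:315,200:330],(520,400),interpolation=cv2.INTER_CUBIC)
a=cv2.resize(c["color"][0:300,120:330],(280,400))
cv2.imwrite("pics/w7.png",np.hstack([a,b]))
E
```

```text
t 20.72 pos [0.4171 0.323  0.0251] yaw -179.95 tilt [ 0.002 -0.002 -1.   ] F [-0.3 -0.1 -0.2] w 0.0006 g 0.0
```

View pics/w7.png

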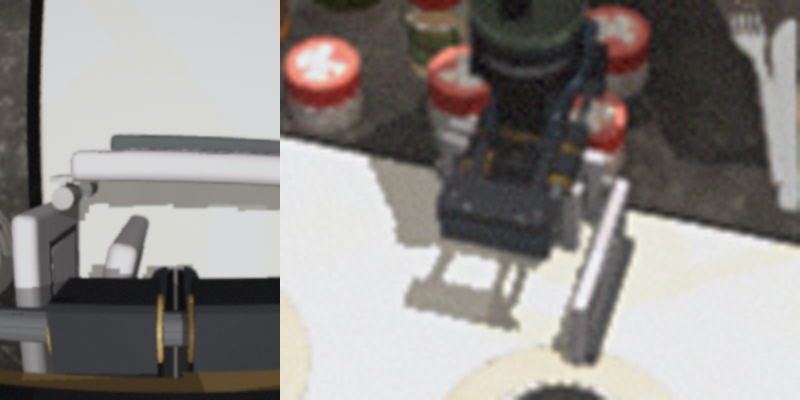

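The wrist view shows the end leaf at (130,245), nearly in but still about 20° off the middle leaf. I'll push a bit more, lift, then straddle both leaves at x=0.455 and squeeze.

Call:
{"fn": "carry_out", "kwargs": {
  "series": [0, 0, 0, 0.2, -0.32, 0, 1, 0, 0, 0, 0.2, -0.32, 0, 1, 0, 0, 0, 0, 0.3, -0.8, 1, 0, 0, 0, 0, 0.3, -0.8, 1, 0, 0, 0, 0, 0, -0.9, 1, 0, 0, 0, 0, 0, -0.9, 1, 0, 0, 0, 0, 0, -0.9, -0.23, 0, 0, 0, 0, 0, 0, -0.23]
}}

```text
t: 21.48
tool_pos: [0.4117, 0.325, 0.1365]
eef_rot: [-0.001, 3.135, 0.008]
ft_force: [1.2, 0.3, 0.3]
gripper_width: 0.0111
grasp_force: 0.0
```

```bash
python3 - <<'E'
from h import *
s=st();c=env.camera("wrist");cv2.imwrite("pics/w8.png",cv2.resize(c["color"][0:330,100:460],(720,660)) [:600])
units((.455,.282,.13),(.455,.282,.02))
E
```

```text
t 21.48 pos [0.4117 0.325  0.1365] yaw -179.95 tilt [-0.007  0.005 -1.   ] F [1.2 0.3 0.3] w 0.0111 g 0.0
to [0.455 0.282 0.13 ] units [-1.77 -1.69  0.18]
to [0.455 0.282 0.02 ] units [ 0.02 -0.01  4.4 ]
```

View pics/w8.png

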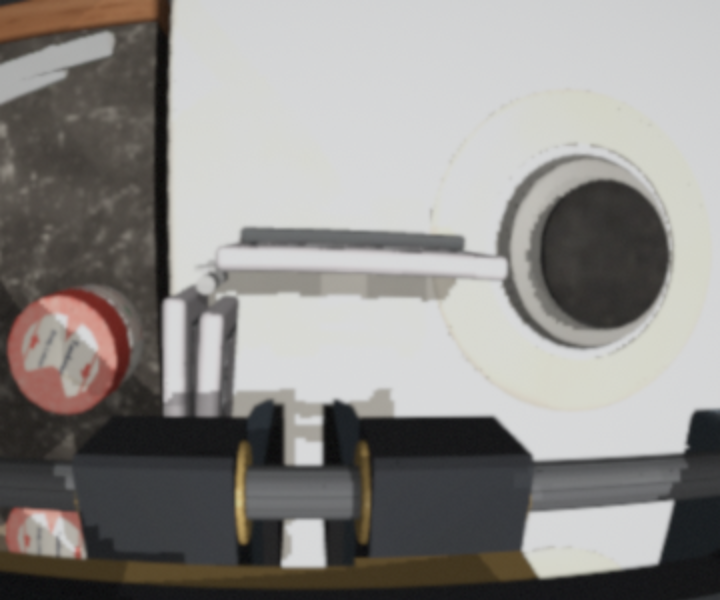

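The end leaf (211,350) now lies almost parallel to the middle leaf (175,350). I'll measure where the pair is, then squeeze.

```bash
python3 - <<'E'
from h import *
s=env.state();c=env.camera("wrist")
f=lambda x,y:(100+x/2-.25,y/2-.25)
for k,p in dict(m1=(175,300),m2=(175,410),e1=(211,316),e2=(207,410),wh=(222,257),wf=(503,267)).items(): print(k,np.round(wonz(c,s,f(*p),.068),4))
print("C",wonz(c,s,f(66,350),.05))
E
```

```text
m1 [0.3709 0.2727 0.068 ]
m2 [0.4173 0.2706 0.068 ]
e1 [0.3776 0.2874 0.068 ]
e2 [0.4172 0.2843 0.068 ]
wh [0.3539 0.2923 0.068 ]
wf [0.3564 0.4067 0.068 ]
C [0.39470028 0.21574796 0.05      ]
```

Call:
{"fn": "carry_out", "kwargs": {
  "series": [0, 0, 0.42, 0, 0, 0, -0.23, 0, 0, 0, -0.6, -0.62, 0, -0.23, 0, 0, 0, -0.6, -0.62, 0, -0.23, 0, 0, 0, -0.6, -0.62, 0, -0.23, 0, 0, 0, 0, 0, 0.9, -0.23, 0, 0, 0, 0, 0, 0.9, -0.23, 0, 0, 0, 0, 0, 0.9, -0.23, 0, 0, 0, 0, 0, 0, -0.23]
}}

```text
t: 22.25
tool_pos: [0.4487, 0.2726, 0.0596]
eef_rot: [-0.068, -3.131, 0.01]
ft_force: [-0.7, -0.7, 0.1]
gripper_width: 0.0562
grasp_force: 0.0
```

Call:
{"fn": "carry_out", "kwargs": {
  "series": [0, 0, 0, 0, 0, 0.9, -0.23, 0, 0, 0, 0, 0, 0.9, -0.23, 0, 0, 0, 0, 0, 0, 1, 0, 0, 0, 0, 0, 0, 1, 0, 0, 0, 0, 0, 0, 1, 0, 0, 0, 0, 0, 0, 1, 0, 0, 0, 0, 0, 0, 1, 0, 0, 0, 0, 0, 0, 1],
  "newtons": 25
}}

```text
t: 22.92
tool_pos: [0.4533, 0.2756, 0.0211]
eef_rot: [0.066, 3.139, 0.001]
ft_force: [0.5, -0.1, 3.4]
gripper_width: 0.0212
grasp_force: 25.0
```

Call:
{"fn": "carry_out", "kwargs": {
  "series": [0, 0, 0, 0, 0, 0, 1, 0, 0, 0, 0, 0, 0, 1, 0, 0, 0, 0, 0, 0, 1, 0, 0, 0, 0, 0, 0, 1]
}}

```text
t: 23.25
tool_pos: [0.4533, 0.2756, 0.0211]
eef_rot: [0.067, 3.139, 0.001]
ft_force: [-0.8, -1.7, 6.4]
gripper_width: 0.0213
grasp_force: 25.0
```

The squeezed width is 21.3 mm, so the pair is flat and step 1 should be met. Keeping the grip, I'll swing the pair about hinge_1 (about (0.3665, 0.286)) counter-clockwise.

Call:
{"fn": "carry_out", "kwargs": {
  "series": [0, 0, -1, -0.01, 0.367, 0, 1, 0, 0, -1, -0.01, 0.367, 0, 1, 0, 0, -1, -0.01, 0.367, 0, 1, 0, 0, -1, -0.01, 0.367, 0, 1, 0, 0, 0, 0, 0, 0, 1]
}}

```text
t: 23.67
tool_pos: [0.45, 0.3127, 0.0211]
eef_rot: [-0.595, 3.083, 0.001]
ft_force: [0.3, -2.3, 6.4]
gripper_width: 0.0212
grasp_force: 25.0
```

```bash
python3 - <<'E'
from h import *
s=st()
E
```

```text
t 23.67 pos [0.45   0.3127 0.0211] yaw -158.15 tilt [-0.002 -0.    -1.   ] F [ 0.3 -2.3  6.4] w 0.0212 g 25.0
```

The arc matches prediction within 1 mm. I'll swing 48° more, release slightly and rise.

Call:
{"fn": "carry_out", "kwargs": {
  "series": [0, 0, -1, -0.01, 0.367, 0, 1, 0, 0, -1, -0.01, 0.367, 0, 1, 0, 0, -1, -0.01, 0.367, 0, 1, 0, 0, -1, -0.01, 0.367, 0, 1, 0, 0, -1, -0.01, 0.367, 0, 1, 0, 0, -1, -0.01, 0.367, 0, 1, 0, 0, -1, -0.01, 0.367, 0, 1, 0, 0, -1, -0.01, 0.367, 0, 1]
}}

```text
t: 24.33
tool_pos: [0.403, 0.3656, 0.0215]
eef_rot: [-1.798, 2.575, -0.001]
ft_force: [0.6, -4.6, 11.0]
gripper_width: 0.0215
grasp_force: 25.0
```

Call:
{"fn": "carry_out", "kwargs": {
  "series": [0, 0, 0, 0, 0, 0, 1, 0, 0, 0, 0, 0, 0, 0.12, 0, 0, 0, 0, 0, 0, 0.12, 0, 0, 0, 0, 0, 0, 0.12, 0, 0, 0, 0, 0, -0.5, 0.12, 0, 0, 0, 0, 0, -1, 0.12, 0, 0, 0, 0, 0, -1, 0.12, 0, 0, 0, 0, 0, -1, 0.12]
}}

```text
t: 25.0
tool_pos: [0.4024, 0.3652, 0.1078]
eef_rot: [1.79, -2.58, 0.0]
ft_force: [0.3, 0.4, 0.5]
gripper_width: 0.0401
grasp_force: 0.0
```

Call:
{"fn": "carry_out", "kwargs": {
  "series": [0, 0, 0, 0, 0, -1, -1, 0, 0, 1, 0, 0, -1, -1, 0, 0, 1, 0, 0, 0, -1, 0, 0, 1, 0, 0, 0, -1, 0, 0, 1, 0, 0, 0, -1, 0, 0, 1, 0, 0, 0, -1, 0, 0, 1, 0, 0, 0, -1, 0, 0, 1, 0, 0, 0, -1]
}}

```text
t: 25.67
tool_pos: [0.4026, 0.3654, 0.157]
eef_rot: [0.739, -3.053, 0.0]
ft_force: [0.1, -0.2, -0.7]
gripper_width: 0.0894
grasp_force: 0.0
```

Call:
{"fn": "carry_out", "kwargs": {
  "series": [0, 0, 1, 0, 0, 0, -1, 0, 0, 1, 0, 0, 0, -1, 0, 0, 1, 0, 0, 0, -1, 0, 0, 1, 0, 0, 0, -1, 0, 0, 1, 0, 0, 0, -1, 0, 0, 1, 0, 0, 0, -1, 0, 0, 1, 0, 0, 0, -1, 0, 0, 1, 0, 0, 0, -1]
}}

```text
t: 26.33
tool_pos: [0.4026, 0.3654, 0.157]
eef_rot: [-0.567, -3.089, 0.001]
ft_force: [-0.3, 0.2, -0.4]
gripper_width: 0.0916
grasp_force: 0.0
```

Call:
{"fn": "carry_out", "kwargs": {
  "series": [0, 0, 1, 0, 0, 0, -1, 0, 0, 1, 0, 0, 0, -1, 0, 0, 1, 0, 0, 0, -1, 0, 0, 1, 0, 0, 0, -1, 0, 0, 1, 0, 0, 0, -1, 0, 0, 1, 0, 0, 0, -1, 0, 0, 1, 0, 0, 0, -1, 0, 0, 1, 0, 0, 0, -1]
}}

```text
t: 27.0
tool_pos: [0.4026, 0.3654, 0.1569]
eef_rot: [-1.775, -2.592, 0.001]
ft_force: [0.0, -0.1, 1.3]
gripper_width: 0.0913
grasp_force: 0.0
```

```bash
python3 - <<'E'
from h import *
s=st()
E
```

```text
t 27.0 pos [0.4026 0.3654 0.1569] yaw 111.21 tilt [-0.    -0.001 -1.   ] F [ 0.  -0.1  1.3] w 0.0913 g 0.0
```

Call:
{"fn": "carry_out", "kwargs": {
  "series": [0, 0, 0.9, 0, 0, 0, -1, 0, 0, 0.9, 0, 0, 0, -1, 0, 0, 0.9, 0, 0, 0, -1, 0, 0, 0.85, 0, 0, 0, -1, 0, 0, 0, -1, 0, -0.8, -1, 0, 0, 0, -1, 0, -0.8, -1, 0, 0, 0, -1, 0, 0, -1, 0, 0, 0, 0, 0, 0, -1]
}}

```text
t: 27.67
tool_pos: [0.4029, 0.2874, 0.1982]
eef_rot: [2.219, 2.222, -0.001]
ft_force: [-0.7, -0.4, -0.5]
gripper_width: 0.0909
grasp_force: 0.0
```

```bash
python3 - <<'E'
from h import *
s=st();c=env.camera("wrist");cv2.imwrite("pics/w9.png",cv2.resize(c["color"][0:250,:],(800,390)))
E
```

```text
t 27.67 pos [0.4029 0.2874 0.1982] yaw 90.09 tilt [-0.001  0.001 -1.   ] F [-0.7 -0.4 -0.5] w 0.0909 g 0.0
```

View pics/w9.png

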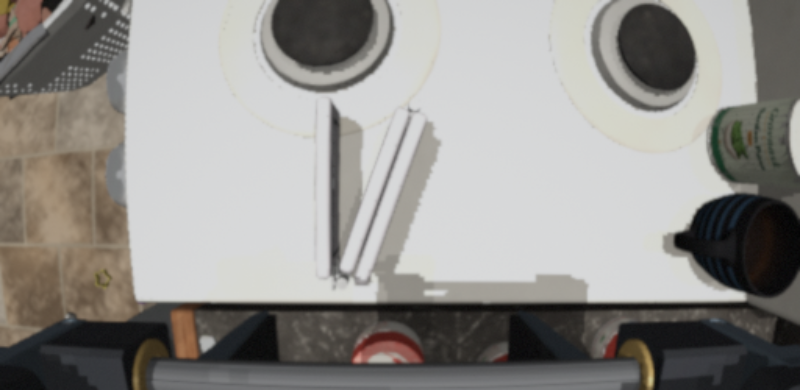

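The wrist view (right is +x, up is +y) shows the weighted leaf top from (325,100) to (325,275). The pair leans from its hinge end near (355,275) to (413,112), about 20° open.

```bash
python3 - <<'E'
from h import *
s=env.state();c=env.camera("wrist")
f=lambda x,y:(x/1.5625-.2,y/1.56-.2)
for k,p in dict(wf=(324,100),wh=(323,274),ef=(348,272),eh=(405,112),mf=(362,276),mh=(420,115)).items(): print(k,np.round(wonz(c,s,f(*p),.068),4))
E
```

```text
wf [0.3589 0.41   0.068 ]
wh [0.357  0.2955 0.068 ]
ef [0.3737 0.2968 0.068 ]
eh [0.4108 0.4013 0.068 ]
mf [0.383  0.2941 0.068 ]
mh [0.4204 0.3994 0.068 ]
```

Call:
{"fn": "carry_out", "kwargs": {
  "series": [0, 0, 0, 0.87, -0.41, 0, -1, 0, 0, 0, 0.87, -0.41, 0, -1, 0, 0, 0, 0.87, -0.41, 0, -1, 0, 0, 0, 0, 0, 0.95, -1, 0, 0, 0, 0, 0, 0.95, -1, 0, 0, 0, 0, 0, 0.95, -1, 0, 0, 0, 0, 0, 0.95, -1, 0, 0, 0, 0, 0, 0.95, -1]
}}

```text
t: 28.43
tool_pos: [0.3715, 0.3566, 0.0768]
eef_rot: [-2.216, -2.227, 0.001]
ft_force: [-0.3, 0.1, 0.7]
gripper_width: 0.0911
grasp_force: 0.0
```

Call:
{"fn": "carry_out", "kwargs": {
  "series": [0, 0, 0, 0, 0, 0.95, -1, 0, 0, 0, 0, 0, 0.95, -1, 0, 0, 0, 0, 0, 0, 0.1, 0, 0, 0, 0, 0, 0, 0.1, 0, 0, 0, 0, 0, 0, 0.1, 0, 0, 0, 0, 0, 0, 0.1, 0, 0, 0, 0, 0, 0, 0.1, 0, 0, 0, 0, 0, 0, 1],
  "newtons": 40
}}

```text
t: 29.1
tool_pos: [0.3728, 0.3565, 0.0324]
eef_rot: [2.217, 2.226, 0.005]
ft_force: [0.5, -0.0, -0.7]
gripper_width: 0.0541
grasp_force: 0.4
```

Call:
{"fn": "carry_out", "kwargs": {
  "series": [0, 0, 0, 0, 0, 0, 1, 0, 0, 0, 0, 0, 0, 1, 0, 0, 0, 0, 0, 0, 1, 0, 0, 0, 0, 0, 0, 1]
}}

```text
t: 29.43
tool_pos: [0.3709, 0.3556, 0.0316]
eef_rot: [-2.217, -2.224, 0.003]
ft_force: [-3.3, -0.1, 6.6]
gripper_width: 0.0324
grasp_force: 39.9
```

```bash
python3 - <<'E'
from h import *
s=st()
E
```

```text
t 29.43 pos [0.3709 0.3556 0.0316] yaw 90.16 tilt [-0.    -0.002 -1.   ] F [-3.3 -0.1  6.6] w 0.0324 g 39.9
```

The squeezed width is 32.4 mm, so the packet is flat (step 2). I'll lift it and take one composite look at the packet and the open box.

Call:
{"fn": "carry_out", "kwargs": {
  "series": [0, 0, 0, 0, 0, -0.6, 1, 0, 0, 0, 0, 0, -0.8, 1, 0, 0, 0, 0, 0, -0.9, 1, 0, 0, 0, 0, 0, -0.9, 1, 0, 0, 0, 0, 0, -0.9, 1, 0, 0, 0, 0, 0, -0.9, 1, 0, 0, 0, 0, 0, 0, 1]
}}

```text
t: 30.02
tool_pos: [0.3732, 0.3568, 0.1591]
eef_rot: [2.217, 2.226, 0.01]
ft_force: [0.2, 0.8, -7.1]
gripper_width: 0.0326
grasp_force: 40.0
```

```bash
python3 - <<'E'
from h import *
s=st();T=env.camera("top");S=env.camera("side");c=env.camera("wrist")
r=lambda im,w,h:cv2.resize(im,(w,h),interpolation=cv2.INTER_CUBIC)
a=r(T["color"][130:250,262:372],550,600);b=r(S["color"][190:320,180:310],250,250);d=r(c["color"][40:260,120:400],250,196)
e=r(T["color"][130:245,180:250],94,154)
col=np.vstack([b,d,np.hstack([e,np.zeros((154,156,3),np.uint8)])])
cv2.imwrite("pics/v14.png",np.hstack([a,col]))
E
```

```text
t 30.02 pos [0.3732 0.3568 0.1591] yaw 90.23 tilt [ 0.004  0.005 -1.   ] F [ 0.2  0.8 -7.1] w 0.0326 g 40.0
```

View pics/v14.png

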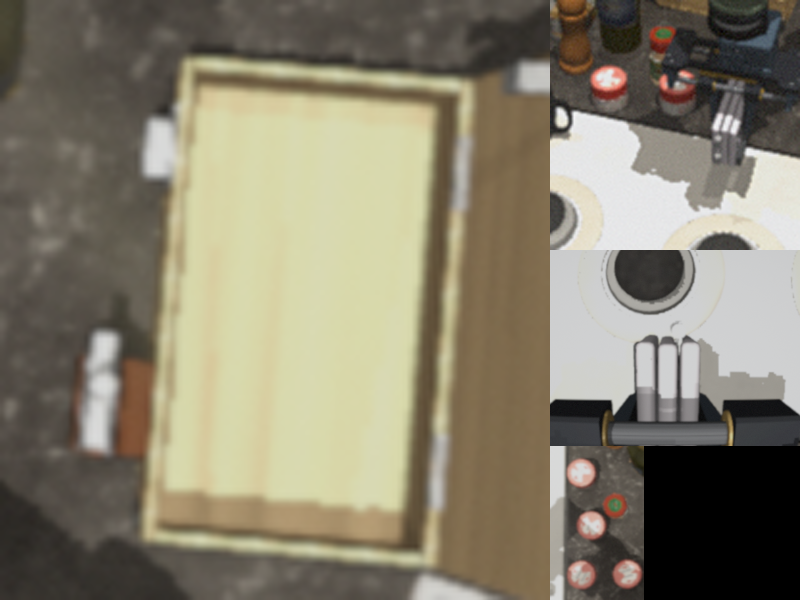

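The packet is held flat and upright. In the left panel the open box's outer rim corners are (183,58), (472,80), (436,563) and (143,542).

```bash
cat >> h.py <<'E'
def case(x,y,C,a):  # case frame -> world xy, a = angle of case y axis
    uy=np.array([np.cos(a),np.sin(a)]);ux=np.array([np.sin(a),-np.cos(a)]);return C+x*ux+y*uy
def pots(T):
    h=cv2.cvtColor(T["color"],cv2.COLOR_BGR2HSV)
    m=(((h[...,0]<10)|(h[...,0]>168))&(h[...,1]>60)&(h[...,2]>90)).astype(np.uint8)
    m=cv2.morphologyEx(m,cv2.MORPH_CLOSE,np.ones((3,3)));cs,_=cv2.findContours(m,0,2);o=[]
    for k in cs:
        (x,y),r=cv2.minEnclosingCircle(k)
        if 8<r<17 and 170<x<350: o.append(((round(x,1),round(y,1)),round(r,1),np.round(onz(T,(x,y),.05),4).tolist()))
    return o
E
python3 - <<'E'
from h import *
T=env.camera("top")
f=lambda x,y:(262+x/5-.4,130+y/5-.4)
P=np.array([onz(T,f(*p),.077) for p in[(183,58),(472,80),(436,563),(143,542)]])
print(P,P.mean(0),np.linalg.norm(np.roll(P,1,0)-P,axis=1))
a=np.arctan2(*((P[0]+P[1]-P[2]-P[3])[:2])[::-1]);print("ang",np.degrees(a))
C=P.mean(0)[:2];print("packet tgt",case(0,-.078,C,a))
for p in pots(T):print(p)
E
```

```text
[[ 0.63113175 -0.04631853  0.077     ]
 [ 0.6201164  -0.20139123  0.077     ]
 [ 0.36164412 -0.18180508  0.077     ]
 [ 0.3712406  -0.02599808  0.077     ]] [ 0.49603322 -0.11387823  0.077     ] [0.26068435 0.15546344 0.25921331 0.15610226]
ang -4.402275908190832
packet tgt [ 0.41826334 -0.10789106]
((202.7, 225.8), 11.3, [0.3998, 0.2125, 0.05])
((237.1, 225.1), 11.1, [0.4027, 0.1179, 0.05])
((202.8, 150.2), 11.6, [0.6087, 0.215, 0.05])
```

The box rim measures 260 x 155 mm at -4.4°, with its centre at (0.496, -0.114). I'll carry the packet over.

Call:
{"fn": "carry_out", "kwargs": {
  "series": [0, 0, 0.78, 0, 0, -0.3, 1, 0, 0, 0, -0.914, 0.163, -0.03, 1, 0, 0, 0, -0.914, 0.163, -0.03, 1, 0, 0, 0, -0.914, 0.163, -0.03, 1, 0, 0, 0, -0.914, 0.163, -0.03, 1, 0, 0, 0, -0.914, 0.163, -0.03, 1, 0, 0, 0, -0.914, 0.163, -0.03, 1, 0, 0, 0, -0.914, 0.163, -0.03, 1]
}}

```text
t: 30.88
tool_pos: [0.3867, 0.1923, 0.1669]
eef_rot: [-2.305, -2.133, 0.007]
ft_force: [-0.9, -0.9, -6.5]
gripper_width: 0.0327
grasp_force: 40.0
```

Call:
{"fn": "carry_out", "kwargs": {
  "series": [0, 0, 0, -0.914, 0.163, -0.03, 1, 0, 0, 0, -0.914, 0.163, -0.03, 1, 0, 0, 0, -0.914, 0.163, -0.03, 1, 0, 0, 0, -0.914, 0.163, -0.03, 1, 0, 0, 0, -0.914, 0.163, -0.03, 1, 0, 0, 0, -0.914, 0.163, -0.03, 1, 0, 0, 0, -0.914, 0.163, -0.03, 1, 0, 0, 0, -0.914, 0.163, -0.03, 1]
}}

```text
t: 31.55
tool_pos: [0.4049, 0.0081, 0.1731]
eef_rot: [-2.304, -2.132, 0.005]
ft_force: [0.9, -0.1, -6.0]
gripper_width: 0.0326
grasp_force: 40.0
```

Call:
{"fn": "carry_out", "kwargs": {
  "series": [0, 0, 0, -0.914, 0.163, -0.03, 1, 0, 0, 0, -0.914, 0.163, -0.03, 1, 0, 0, 0, -0.914, 0.163, -0.03, 1, 0, 0, 0, -0.914, 0.163, -0.03, 1, 0, 0, 0, -0.914, 0.163, -0.03, 1, 0, 0, 0, 0, 0, 0, 1, 0, 0, 0, 0, 0, 0, 1, 0, 0, 0, 0, 0, 0, 1]
}}

```text
t: 32.22
tool_pos: [0.4166, -0.1056, 0.1772]
eef_rot: [-2.304, -2.13, 0.002]
ft_force: [-0.0, -0.6, -6.2]
gripper_width: 0.0326
grasp_force: 40.0
```

```bash
python3 - <<'E'
from h import *
s=st();units((.418,-.105,.12),(.418,-.105,.039))
# where packet's ends sit: bright top strips in the wrist picture
c=env.camera("wrist");K=c["K"];g=cv2.cvtColor(c["color"],cv2.COLOR_BGR2HSV)
zt=s["tool_pos"][2]+.036
for dx in(-.06,-.02,.02,.06,.07,.08):
    q=s["tool_pos"]+np.array([.0793,.9969,0])*dx; q[2]=zt; print(dx,np.round(wproj(c,s,q)),end=" ")
w=((g[...,1]<40)&(g[...,2]>150)).astype(np.uint8);n,l,stt,ce=cv2.connectedComponentsWithStats(w)
print([tuple(stt[i]) for i in range(1,n) if stt[i,4]>100])
E
```

```text
t 32.22 pos [ 0.4166 -0.1056  0.1772] yaw 85.52 tilt [ 0.001 -0.004 -1.   ] F [-0.  -0.6 -6.2] w 0.0326 g 40.0
to [ 0.418 -0.105  0.12 ] units [0.03 0.06 2.29]
to [ 0.418 -0.105  0.039] units [-0.    0.01  3.24]
-0.06 [251. 342.] -0.02 [251. 286.] 0.02 [251. 215.] 0.06 [251. 130.] 0.07 [251. 107.] 0.08 [251.  85.] [(np.int32(105), np.int32(0), np.int32(56), np.int32(90), np.int32(1968)), (np.int32(0), np.int32(8), np.int32(70), np.int32(218), np.int32(5806)), (np.int32(283), np.int32(58), np.int32(37), np.int32(21), np.int32(462)), (np.int32(247), np.int32(65), np.int32(35), np.int32(13), np.int32(407)), (np.int32(395), np.int32(100), np.int32(35), np.int32(18), np.int32(401)), (np.int32(254), np.int32(120), np.int32(20), np.int32(31), np.int32(359)), (np.int32(216), np.int32(144), np.int32(21), np.int32(87), np.int32(1333)), (np.int32(263), np.int32(144), np.int32(25), np.int32(72), np.int32(1230)), (np.int32(241), np.int32(146), np.int32(21), np.int32(85), np.int32(1362)), (np.int32(22), np.int32(171), np.int32(10), np.int32(21), np.int32(103)), (np.int32(491), np.int32(188), np.int32(21), np.int32(34), np.int32(563)), (np.int32(81), np.int32(272), np.int32(27), np.int32(13), np.int32(189))]
```

The packet centre sits about 5 mm towards tool -x, so I'll correct for that and descend in stages.

Call:
{"fn": "carry_out", "kwargs": {
  "series": [0, 0, 0, 0.1, 0.06, 0.7, 1, 0, 0, 0, 0, 0, 0.7, 1, 0, 0, 0, 0, 0, 0.7, 1, 0, 0, 0, 0, 0, 0.7, 1, 0, 0, 0, 0, 0, 0.7, 1, 0, 0, 0, 0, 0, 0, 1]
}}

```text
t: 32.77
tool_pos: [0.4166, -0.1021, 0.0882]
eef_rot: [-2.299, -2.131, 0.006]
ft_force: [-1.5, 0.3, -6.0]
gripper_width: 0.0325
grasp_force: 40.0
```

Call:
{"fn": "carry_out", "kwargs": {
  "series": [0, 0, 0, 0, 0, 0.6, 1, 0, 0, 0, 0, 0, 0.6, 1, 0, 0, 0, 0, 0, 0.5, 1, 0, 0, 0, 0, 0, 0.2, 1, 0, 0, 0, 0, 0, 0, 1]
}}

```text
t: 33.18
tool_pos: [0.4191, -0.1033, 0.0434]
eef_rot: [-2.304, -2.133, 0.001]
ft_force: [0.8, -1.0, -6.5]
gripper_width: 0.0325
grasp_force: 40.0
```

Call:
{"fn": "carry_out", "kwargs": {
  "series": [0, 0, 0, 0, 0, 0.15, 1, 0, 0, 0, 0, 0, 0.1, 1, 0, 0, 0, 0, 0, 0, 1]
}}

```text
t: 33.43
tool_pos: [0.4198, -0.1039, 0.0377]
eef_rot: [2.305, 2.133, 0.0]
ft_force: [0.3, -0.5, -6.1]
gripper_width: 0.0326
grasp_force: 40.0
```

Call:
{"fn": "carry_out", "kwargs": {
  "series": [0, 0, 0, 0, 0, 0, 0.03, 0, 0, 0, 0, 0, 0, 0.03, 0, 0, 0, 0, 0, 0, 0.03, 0, 0, 0, 0, 0, 0, 0.03]
}}

```text
t: 33.77
tool_pos: [0.4202, -0.1041, 0.0381]
eef_rot: [2.305, 2.132, 0.001]
ft_force: [-0.2, 0.2, -1.0]
gripper_width: 0.0442
grasp_force: 0.0
```

Call:
{"fn": "carry_out", "kwargs": {
  "series": [0, 0, 0, 0, 0, -0.3, 0.03, 0, 0, 0, 0, 0, -0.6, 0.03, 0, 0, 0, 0, 0, -0.9, 0.03, 0, 0, 0, 0, 0, -0.9, 0.03, 0, 0, 0, 0, 0, -0.9, 0.03, 0, 0, 0, 0, 0, -0.9, -0.8, 0, 0, 0, 0, 0, -0.9, -0.8, 0, 0, 0, 0, 0, 0, -0.8],
  "newtons": 12
}}

```text
t: 34.43
tool_pos: [0.4223, -0.1047, 0.1773]
eef_rot: [2.3, 2.128, 0.008]
ft_force: [0.7, -1.0, -0.3]
gripper_width: 0.0613
grasp_force: 0.0
```

```bash
python3 - <<'E'
from h import *
s=st();c=env.camera("wrist");cv2.imwrite("pics/w10.png",c["color"])
h=cv2.cvtColor(c["color"],cv2.COLOR_BGR2HSV)
w=((h[...,1]<40)&(h[...,2]>150)).astype(np.uint8);n,l,stt,ce=cv2.connectedComponentsWithStats(w)
for i in range(1,n):
    x,y,W,H,A=stt[i]
    if A>150: print((x,y,W,H,A),np.round(wonz(c,s,(x+W/2,y),.073)[:2],3),np.round(wonz(c,s,(x+W/2,y+H),.073)[:2],3))
for p in pots(env.camera("top")):print(p)
units((.4027,.1179,.18))
E
```

```text
t 34.43 pos [ 0.4223 -0.1047  0.1773] yaw 85.55 tilt [-0.002  0.01  -1.   ] F [ 0.7 -1.  -0.3] w 0.0613 g 0.0
(np.int32(99), np.int32(0), np.int32(57), np.int32(91), np.int32(2014)) [0.316 0.095] [ 0.313 -0.001]
(np.int32(0), np.int32(9), np.int32(64), np.int32(215), np.int32(5688)) [0.191 0.123] [ 0.156 -0.129]
(np.int32(274), np.int32(59), np.int32(38), np.int32(21), np.int32(475)) [0.471 0.013] [ 0.469 -0.007]
(np.int32(239), np.int32(65), np.int32(35), np.int32(14), np.int32(453)) [0.437 0.009] [ 0.436 -0.004]
(np.int32(388), np.int32(100), np.int32(36), np.int32(19), np.int32(414)) [ 0.586 -0.027] [ 0.585 -0.047]
(np.int32(244), np.int32(118), np.int32(24), np.int32(113), np.int32(1331)) [ 0.433 -0.04 ] [ 0.425 -0.15 ]
(np.int32(232), np.int32(128), np.int32(11), np.int32(103), np.int32(773)) [ 0.415 -0.048] [ 0.407 -0.148]
(np.int32(485), np.int32(188), np.int32(27), np.int32(34), np.int32(728)) [ 0.736 -0.131] [ 0.746 -0.178]
((203.2, 225.9), 11.3, [0.3996, 0.2113, 0.05])
((237.0, 225.2), 11.3, [0.4025, 0.1181, 0.05])
((202.8, 150.2), 11.6, [0.6087, 0.215, 0.05])
to [0.403 0.118 0.18 ] units [ 8.8  -1.37 -0.27]
```

The packet stands in the box at x=0.407–0.433. Now the pots, starting with the one at (0.4025, 0.118).

Call:
{"fn": "carry_out", "kwargs": {
  "series": [0, 0, 0, 0.978, -0.152, 0, -0.63, 0, 0, 0, 0.978, -0.152, 0, -0.63, 0, 0, 0, 0.978, -0.152, 0, -0.63, 0, 0, 0, 0.978, -0.152, 0, -0.63, 0, 0, 0, 0.978, -0.152, 0, -0.63, 0, 0, 0, 0.978, -0.152, 0, -0.63, 0, 0, 0, 0.978, -0.152, 0, -0.63, 0, 0, 0, 0.978, -0.152, 0, -0.63]
}}

```text
t: 35.2
tool_pos: [0.403, 0.0944, 0.1712]
eef_rot: [-2.305, -2.133, 0.004]
ft_force: [0.2, 0.0, -0.4]
gripper_width: 0.0745
grasp_force: 0.0
```

Call:
{"fn": "carry_out", "kwargs": {
  "series": [0, 0, 0, 0.978, -0.152, 0, -0.63, 0, 0, 0, 0, 0, 0.93, -0.63, 0, 0, 0, 0, 0, 0.93, -0.63, 0, 0, 0, 0, 0, 0.93, -0.63, 0, 0, 0, 0, 0, 0.93, -0.63, 0, 0, 0, 0, 0, 0.93, -0.63, 0, 0, 0, 0, 0, 0.93, -0.63, 0, 0, 0, 0, 0, 0.93, -0.63]
}}

```text
t: 35.87
tool_pos: [0.4011, 0.1178, 0.0078]
eef_rot: [-2.305, -2.133, 0.003]
ft_force: [0.3, 0.4, 0.8]
gripper_width: 0.0746
grasp_force: 0.0
```

Call:
{"fn": "carry_out", "kwargs": {
  "series": [0, 0, 0, 0, 0, 0, -0.63, 0, 0, 0, 0, 0, 0, 1, 0, 0, 0, 0, 0, 0, 1, 0, 0, 0, 0, 0, 0, 1, 0, 0, 0, 0, 0, 0, 1],
  "newtons": 15
}}

```text
t: 36.28
tool_pos: [0.4032, 0.1183, 0.0107]
eef_rot: [2.305, 2.133, 0.003]
ft_force: [0.2, -0.7, -1.9]
gripper_width: 0.0575
grasp_force: 15.0
```

```bash
cat >> h.py <<'E'
C0=np.array([.496,-.114]);A0=np.radians(-4.5)
def slot(x,y,z): return np.r_[case(x,y,C0,A0),z]
E
python3 - <<'E'
from h import *
s=st();units(s["tool_pos"]+[0,0,.125],slot(.033,.072,s["tool_pos"][2]+.125),slot(.033,.072,.022))
E
```

```text
t 36.28 pos [0.4032 0.1183 0.0107] yaw 85.55 tilt [ 0.001  0.002 -1.   ] F [ 0.2 -0.7 -1.9] w 0.0575 g 15.0
to [0.403 0.118 0.136] units [ 0.    0.01 -5.  ]
to [ 0.565 -0.153  0.136] units [-1.03e+01  7.30e+00  1.00e-02]
to [ 0.565 -0.153  0.022] units [-0.   -0.01  4.55]
```

Call:
{"fn": "carry_out", "kwargs": {
  "series": [0, 0, 0, 0, 0, -1, 1, 0, 0, 0, 0, 0, -1, 1, 0, 0, 0, 0, 0, -1, 1, 0, 0, 0, 0, 0, -1, 1, 0, 0, 0, 0, 0, -1, 1, 0, 0, 0, -0.936, 0.664, 0, 1, 0, 0, 0, -0.936, 0.664, 0, 1, 0, 0, 0, -0.936, 0.664, 0, 1]
}}

```text
t: 36.95
tool_pos: [0.4474, 0.0437, 0.1364]
eef_rot: [2.303, 2.134, 0.004]
ft_force: [0.6, 0.4, -2.3]
gripper_width: 0.058
grasp_force: 15.0
```

Call:
{"fn": "carry_out", "kwargs": {
  "series": [0, 0, 0, -0.936, 0.664, 0, 1, 0, 0, 0, -0.936, 0.664, 0, 1, 0, 0, 0, -0.936, 0.664, 0, 1, 0, 0, 0, -0.936, 0.664, 0, 1, 0, 0, 0, -0.936, 0.664, 0, 1, 0, 0, 0, -0.936, 0.664, 0, 1, 0, 0, 0, -0.936, 0.664, 0, 1, 0, 0, 0, -0.936, 0.664, 0, 1]
}}

```text
t: 37.62
tool_pos: [0.565, -0.1538, 0.1356]
eef_rot: [2.306, 2.133, 0.001]
ft_force: [-0.3, 4.0, -0.9]
gripper_width: 0.0574
grasp_force: 15.0
```

Call:
{"fn": "carry_out", "kwargs": {
  "series": [0, 0, 0, 0, 0, 0, 1, 0, 0, 0, 0, 0, 0.9, 1, 0, 0, 0, 0, 0, 0.9, 1, 0, 0, 0, 0, 0, 0.9, 1, 0, 0, 0, 0, 0, 0.9, 1, 0, 0, 0, 0, 0, 0.7, 1, 0, 0, 0, 0, 0, 0.35, 1, 0, 0, 0, 0, 0, 0, 1]
}}

```text
t: 38.28
tool_pos: [0.5633, -0.152, 0.0172]
eef_rot: [-2.304, -2.132, 0.003]
ft_force: [-0.1, -0.1, -1.1]
gripper_width: 0.0576
grasp_force: 15.0
```

Call:
{"fn": "carry_out", "kwargs": {
  "series": [0, 0, 0, 0, 0, 0, -0.45, 0, 0, 0, 0, 0, 0, -0.45, 0, 0, 0, 0, 0, 0, -0.45, 0, 0, 0, 0, 0, -1, -0.45, 0, 0, 0, 0, 0, -1, -0.45, 0, 0, 0, 0, 0, -1, -0.45, 0, 0, 0, 0, 0, -1, -0.45, 0, 0, 0, 0, 0, -1, -0.45]
}}

```text
t: 38.95
tool_pos: [0.5634, -0.1521, 0.1446]
eef_rot: [-2.305, -2.132, 0.001]
ft_force: [4.6, -7.8, -74.2]
gripper_width: 0.0659
grasp_force: 38.4
```

```bash
python3 - <<'E'
from h import *
s=st();units((.3996,.2113,s["tool_pos"][2]),(.3996,.2113,.012))
for p in pots(env.camera("top")):print(p)
E
```

```text
t 38.95 pos [ 0.5634 -0.1521  0.1446] yaw 85.52 tilt [ 0.001 -0.002 -1.   ] F [  4.6  -7.8 -74.2] w 0.0659 g 38.4
to [0.4   0.211 0.145] units [13.98 -7.67  0.03]
to [0.4   0.211 0.012] units [-0.01  0.01  5.3 ]
((203.1, 226.0), 11.3, [0.3994, 0.2113, 0.05])
((333.0, 166.5), 10.0, [0.5657, -0.1446, 0.05])
((202.8, 150.2), 11.6, [0.6087, 0.215, 0.05])
```

Call:
{"fn": "carry_out", "kwargs": {
  "series": [0, 0, 0, 0, 0, 0, -0.45]
}}

```text
t: 39.08
tool_pos: [0.5648, -0.1527, 0.145]
eef_rot: [2.304, 2.132, 0.002]
ft_force: [0.4, 0.2, 0.3]
gripper_width: 0.0661
grasp_force: 0.0
```

```bash
python3 - <<'E'
from h import *
s=st();print(s["torque"],s["tau"])
E
```

```text
t 39.08 pos [ 0.5648 -0.1527  0.145 ] yaw 85.55 tilt [-0.001  0.003 -1.   ] F [0.4 0.2 0.3] w 0.0661 g 0.0
[-0.04319895 -0.13091113  0.03047306] [ 6.32696506e-02 -4.35088241e+01 -2.14603543e+01  1.13383618e-01
  3.28417998e-01 -3.51333802e-03]
```

The force spike was momentary and is back to zero, and the pot is in the box. Next is the pot at (0.3994, 0.2113).

Call:
{"fn": "carry_out", "kwargs": {
  "series": [0, 0, 0, 0.932, -0.511, 0, -0.45, 0, 0, 0, 0.932, -0.511, 0, -0.63, 0, 0, 0, 0.932, -0.511, 0, -0.63, 0, 0, 0, 0.932, -0.511, 0, -0.63, 0, 0, 0, 0.932, -0.511, 0, -0.63, 0, 0, 0, 0.932, -0.511, 0, -0.63, 0, 0, 0, 0.932, -0.511, 0, -0.63, 0, 0, 0, 0.932, -0.511, 0, -0.63]
}}

```text
t: 39.75
tool_pos: [0.4772, 0.0422, 0.1441]
eef_rot: [2.305, 2.132, 0.003]
ft_force: [0.6, 0.1, 0.5]
gripper_width: 0.0743
grasp_force: 0.0
```

Call:
{"fn": "carry_out", "kwargs": {
  "series": [0, 0, 0, 0.932, -0.511, 0, -0.63, 0, 0, 0, 0.932, -0.511, 0, -0.63, 0, 0, 0, 0.932, -0.511, 0, -0.63, 0, 0, 0, 0.932, -0.511, 0, -0.63, 0, 0, 0, 0.932, -0.511, 0, -0.63, 0, 0, 0, 0.932, -0.511, 0, -0.63, 0, 0, 0, 0.932, -0.511, 0, -0.63, 0, 0, 0, 0, 0, 0, -0.63]
}}

```text
t: 40.42
tool_pos: [0.3998, 0.214, 0.1441]
eef_rot: [-2.302, -2.137, -0.005]
ft_force: [-0.1, 0.9, -0.2]
gripper_width: 0.0742
grasp_force: 0.0
```

Call:
{"fn": "carry_out", "kwargs": {
  "series": [0, 0, 0, 0, 0, 0.88, -0.63, 0, 0, 0, 0, 0, 0.88, -0.63, 0, 0, 0, 0, 0, 0.88, -0.63, 0, 0, 0, 0, 0, 0.88, -0.63, 0, 0, 0, 0, 0, 0.88, -0.63, 0, 0, 0, 0, 0, 0.88, -0.63, 0, 0, 0, 0, 0, 0, -0.63]
}}

```text
t: 41.0
tool_pos: [0.3989, 0.2092, 0.0088]
eef_rot: [-2.305, -2.133, 0.009]
ft_force: [0.2, 0.0, -0.7]
gripper_width: 0.0741
grasp_force: 0.0
```

Call:
{"fn": "carry_out", "kwargs": {
  "series": [0, 0, 0, 0, 0, 0, 1, 0, 0, 0, 0, 0, 0, 1, 0, 0, 0, 0, 0, 0, 1, 0, 0, 0, 0, 0, 0, 1]
}}

```text
t: 41.33
tool_pos: [0.4017, 0.2111, 0.0127]
eef_rot: [2.305, 2.133, 0.005]
ft_force: [0.6, 0.3, 2.0]
gripper_width: 0.0575
grasp_force: 15.0
```

```bash
python3 - <<'E'
from h import *
s=st();units(s["tool_pos"]+[0,0,.125],slot(-.033,.072,s["tool_pos"][2]+.125),slot(-.033,.072,.018))
for p in pots(env.camera("top")):print(p)
E
```

```text
t 41.33 pos [0.4017 0.2111 0.0127] yaw 85.56 tilt [ 0.001  0.003 -1.   ] F [0.6 0.3 2. ] w 0.0575 g 15.0
to [0.402 0.211 0.138] units [ 0.01  0.01 -5.  ]
to [ 0.57  -0.087  0.138] units [-1.135e+01  7.650e+00  1.000e-02]
to [ 0.57  -0.087  0.018] units [-0.01 -0.01  4.79]
((210.0, 188.5), 11.1, [0.5026, 0.1937, 0.05])
((227.6, 174.0), 9.6, [0.5431, 0.1456, 0.05])
((334.9, 167.1), 10.7, [0.5642, -0.1499, 0.05])
((202.8, 150.2), 11.6, [0.6087, 0.215, 0.05])
```

Call:
{"fn": "carry_out", "kwargs": {
  "series": [0, 0, 0, 0, 0, -1, 1, 0, 0, 0, 0, 0, -1, 1, 0, 0, 0, 0, 0, -1, 1, 0, 0, 0, 0, 0, -1, 1, 0, 0, 0, 0, 0, -1, 1, 0, 0, 0, -0.946, 0.637, 0, 1, 0, 0, 0, -0.946, 0.637, 0, 1, 0, 0, 0, -0.946, 0.637, 0, 1]
}}

```text
t: 42.05
tool_pos: [0.4433, 0.1357, 0.1377]
eef_rot: [2.303, 2.135, 0.004]
ft_force: [-0.3, -0.0, -1.6]
gripper_width: 0.0576
grasp_force: 15.0
```

Call:
{"fn": "carry_out", "kwargs": {
  "series": [0, 0, 0, -0.946, 0.637, 0, 1, 0, 0, 0, -0.946, 0.637, 0, 1, 0, 0, 0, -0.946, 0.637, 0, 1, 0, 0, 0, -0.946, 0.637, 0, 1, 0, 0, 0, -0.946, 0.637, 0, 1, 0, 0, 0, -0.946, 0.637, 0, 1, 0, 0, 0, -0.946, 0.637, 0, 1, 0, 0, 0, -0.946, 0.637, 0, 1]
}}

```text
t: 42.72
tool_pos: [0.5555, -0.0636, 0.137]
eef_rot: [2.306, 2.133, 0.001]
ft_force: [0.3, 0.7, -1.6]
gripper_width: 0.0575
grasp_force: 15.0
```

Call:
{"fn": "carry_out", "kwargs": {
  "series": [0, 0, 0, -0.946, 0.637, 0, 1, 0, 0, 0, 0, 0, 0, 1, 0, 0, 0, 0, 0, 0.9, 1, 0, 0, 0, 0, 0, 0.9, 1, 0, 0, 0, 0, 0, 0.9, 1, 0, 0, 0, 0, 0, 0.9, 1, 0, 0, 0, 0, 0, 0.8, 1, 0, 0, 0, 0, 0, 0.35, 1]
}}

```text
t: 43.38
tool_pos: [0.5668, -0.0864, 0.016]
eef_rot: [-2.302, -2.131, 0.005]
ft_force: [-8.3, 0.5, 23.0]
gripper_width: 0.0574
grasp_force: 15.0
```

Call:
{"fn": "carry_out", "kwargs": {
  "series": [0, 0, 0, 0, 0, 0, 1, 0, 0, 0, 0, 0, 0, -0.45, 0, 0, 0, 0, 0, 0, -0.45, 0, 0, 0, 0, 0, 0, -0.45, 0, 0, 0, 0, 0, -0.5, -0.45, 0, 0, 0, 0, 0, -0.9, -0.45, 0, 0, 0, 0, 0, -0.9, -0.45]
}}

```text
t: 43.97
tool_pos: [0.5688, -0.087, 0.0761]
eef_rot: [-2.306, -2.133, 0.001]
ft_force: [0.4, 0.2, 0.4]
gripper_width: 0.0659
grasp_force: 0.0
```

Call:
{"fn": "carry_out", "kwargs": {
  "series": [0, 0, 0, 0, 0, -0.9, -0.45, 0, 0, 0, 0, 0, -0.9, -0.45, 0, 0, 0, 0, 0, -0.9, -0.45, 0, 0, 0, 0, 0, 0, -0.45]
}}

```text
t: 44.3
tool_pos: [0.5723, -0.0876, 0.1484]
eef_rot: [2.3, 2.128, 0.01]
ft_force: [0.4, -1.0, 0.1]
gripper_width: 0.0663
grasp_force: 0.0
```

```bash
python3 - <<'E'
from h import *
s=st();units((.5035,.193,s["tool_pos"][2]),(.5035,.193,.013))
for p in pots(env.camera("top")):print(p)
E
```

```text
t 44.3 pos [ 0.5723 -0.0876  0.1484] yaw 85.55 tilt [-0.001  0.011 -1.   ] F [ 0.4 -1.   0.1] w 0.0663 g 0.0
to [0.503 0.193 0.148] units [10.98 -3.61 -0.05]
to [0.503 0.193 0.013] units [ 0.01 -0.06  5.42]
((202.8, 150.2), 11.6, [0.6087, 0.215, 0.05])
```

Call:
{"fn": "carry_out", "kwargs": {
  "series": [0, 0, 0, 0.858, -0.817, 0, -0.63, 0, 0, 0, 0.858, -0.817, 0, -0.63, 0, 0, 0, 0.858, -0.817, 0, -0.63, 0, 0, 0, 0.858, -0.817, 0, -0.63, 0, 0, 0, 0.858, -0.817, 0, -0.63, 0, 0, 0, 0.858, -0.817, 0, -0.63, 0, 0, 0, 0.972, 0.215, 0, -0.63, 0, 0, 0, 0.972, 0.215, 0, -0.63]
}}

```text
t: 45.02
tool_pos: [0.4693, 0.0991, 0.1421]
eef_rot: [-2.305, -2.133, 0.003]
ft_force: [1.1, 0.1, -0.5]
gripper_width: 0.0746
grasp_force: 0.0
```

Call:
{"fn": "carry_out", "kwargs": {
  "series": [0, 0, 0, 0.972, 0.215, 0, -0.63, 0, 0, 0, 0.972, 0.215, 0, -0.63, 0, 0, 0, 0.972, 0.215, 0, -0.63, 0, 0, 0, 0.972, 0.215, 0, -0.63, 0, 0, 0, 0, 0, 0, -0.63]
}}

```text
t: 45.43
tool_pos: [0.5013, 0.1971, 0.1418]
eef_rot: [-2.302, -2.136, -0.003]
ft_force: [0.4, -1.0, -0.1]
gripper_width: 0.0746
grasp_force: 0.0
```

```bash
python3 - <<'E'
from h import *
s=st();c=env.camera("wrist");h=cv2.cvtColor(c["color"],cv2.COLOR_BGR2HSV)
m=(((h[...,0]<10)|(h[...,0]>168))&(h[...,1]>60)&(h[...,2]>90)).astype(np.uint8)
m=cv2.morphologyEx(m,cv2.MORPH_CLOSE,np.ones((5,5)));cs,_=cv2.findContours(m,0,2)
for k in cs:
    if cv2.contourArea(k)>150:
        (x,y),r=cv2.minEnclosingCircle(k);print(round(x),round(y),round(r),np.round(wonz(c,s,(x,y),.05),3))
for p in pots(env.camera("top")):print(p)
E
```

```text
t 45.43 pos [0.5013 0.1971 0.1418] yaw 85.71 tilt [ 0.002  0.    -1.   ] F [ 0.4 -1.  -0.1] w 0.0746 g 0.0
284 271 16 [0.528 0.112 0.05 ]
251 192 32 [0.501 0.196 0.05 ]
361 161 32 [0.606 0.217 0.05 ]
((227.6, 174.0), 9.6, [0.5431, 0.1456, 0.05])
((334.9, 167.3), 10.6, [0.5636, -0.1498, 0.05])
((310.8, 165.2), 10.6, [0.5689, -0.0836, 0.05])
((203.0, 145.5), 10.1, [0.6217, 0.2147, 0.05])
```

The pot is right under the tool, and both placed pots sit in their slots.

Call:
{"fn": "carry_out", "kwargs": {
  "series": [0, 0, 0, 0, 0, 0.86, -0.63, 0, 0, 0, 0, 0, 0.86, -0.63, 0, 0, 0, 0, 0, 0.86, -0.63, 0, 0, 0, 0, 0, 0.86, -0.63, 0, 0, 0, 0, 0, 0.86, -0.63, 0, 0, 0, 0, 0, 0.86, -0.63, 0, 0, 0, 0, 0, 0, -0.63]
}}

```text
t: 46.12
tool_pos: [0.5003, 0.192, 0.0145]
eef_rot: [2.306, 2.131, -0.0]
ft_force: [-2.0, -0.9, 6.8]
gripper_width: 0.0738
grasp_force: 3.1
```

Call:
{"fn": "carry_out", "kwargs": {
  "series": [0, 0, 0, 0, 0, 0, 1, 0, 0, 0, 0, 0, 0, 1, 0, 0, 0, 0, 0, 0, 1, 0, 0, 0, 0, 0, 0, 1]
}}

```text
t: 46.45
tool_pos: [0.5017, 0.1928, 0.0145]
eef_rot: [2.305, 2.132, 0.003]
ft_force: [2.9, -2.4, 6.0]
gripper_width: 0.0576
grasp_force: 16.5
```

```bash
python3 - <<'E'
from h import *
s=st();z=s["tool_pos"][2];units(s["tool_pos"]+[0,0,.125],(.455,.06,z+.125),slot(.033,-.006,z+.125),slot(.033,-.006,z+.007))
E
```

```text
t 46.45 pos [0.5017 0.1928 0.0145] yaw 85.53 tilt [ 0.     0.003 -1.   ] F [ 2.9 -2.4  6. ] w 0.0576 g 16.5
to [0.502 0.193 0.139] units [ 0.    0.02 -5.  ]
to [0.455 0.06  0.139] units [-5.44 -1.45 -0.01]
to [ 0.487 -0.146  0.139] units [-8.13  1.94  0.  ]
to [ 0.487 -0.146  0.021] units [-0.   -0.01  4.72]
```

Call:
{"fn": "carry_out", "kwargs": {
  "series": [0, 0, 0, 0, 0, -0.9, 1, 0, 0, 0, 0, 0, -0.9, 1, 0, 0, 0, 0, 0, -0.9, 1, 0, 0, 0, 0, 0, -0.9, 1, 0, 0, 0, 0, 0, -0.9, 1, 0, 0, 0, 0, 0, -0.9, 1, 0, 0, 0, -0.907, -0.242, 0, 1, 0, 0, 0, -0.907, -0.242, 0, 1]
}}

```text
t: 47.12
tool_pos: [0.4843, 0.1491, 0.1491]
eef_rot: [-2.305, -2.135, -0.0]
ft_force: [-0.9, -0.3, -1.8]
gripper_width: 0.0576
grasp_force: 15.0
```

Call:
{"fn": "carry_out", "kwargs": {
  "series": [0, 0, 0, -0.907, -0.242, 0, 1, 0, 0, 0, -0.907, -0.242, 0, 1, 0, 0, 0, -0.907, -0.242, 0, 1, 0, 0, 0, -0.907, -0.242, 0, 1, 0, 0, 0, -0.903, 0.216, 0, 1, 0, 0, 0, -0.903, 0.216, 0, 1, 0, 0, 0, -0.903, 0.216, 0, 1, 0, 0, 0, -0.903, 0.216, 0, 1]
}}

```text
t: 47.78
tool_pos: [0.4663, -0.032, 0.1477]
eef_rot: [-2.304, -2.131, 0.004]
ft_force: [0.4, 0.6, -0.7]
gripper_width: 0.0578
grasp_force: 15.0
```

Call:
{"fn": "carry_out", "kwargs": {
  "series": [0, 0, 0, -0.903, 0.216, 0, 1, 0, 0, 0, -0.903, 0.216, 0, 1, 0, 0, 0, -0.903, 0.216, 0, 1, 0, 0, 0, -0.903, 0.216, 0, 1, 0, 0, 0, -0.903, 0.216, 0, 1, 0, 0, 0, 0, 0, 0, 1, 0, 0, 0, 0, 0, 0, 1]
}}

```text
t: 48.37
tool_pos: [0.4849, -0.146, 0.1475]
eef_rot: [-2.306, -2.128, 0.002]
ft_force: [-0.3, 0.3, -1.0]
gripper_width: 0.0573
grasp_force: 15.0
```

```bash
python3 - <<'E'
from h import *
s=st();units(slot(.033,-.006,.15),slot(.033,-.006,.0215))
E
```

```text
t 48.37 pos [ 0.4849 -0.146   0.1475] yaw 85.39 tilt [ 0.001 -0.003 -1.   ] F [-0.3  0.3 -1. ] w 0.0573 g 15.0
to [ 0.487 -0.146  0.15 ] units [-0.01  0.1  -0.1 ]
to [ 0.487 -0.146  0.022] units [-0.01  0.02  5.14]
```

Call:
{"fn": "carry_out", "kwargs": {
  "series": [0, 0, 0, 0, 0.06, 0.8, 1, 0, 0, 0, 0, 0, 0.8, 1, 0, 0, 0, 0, 0, 0.8, 1, 0, 0, 0, 0, 0, 0.8, 1, 0, 0, 0, 0, 0, 0.8, 1, 0, 0, 0, 0, 0, 0.6, 1, 0, 0, 0, 0, 0, 0.35, 1, 0, 0, 0, 0, 0, 0, 1]
}}

```text
t: 49.03
tool_pos: [0.4857, -0.1443, 0.023]
eef_rot: [-2.302, -2.131, 0.004]
ft_force: [-0.2, -0.2, -0.6]
gripper_width: 0.0578
grasp_force: 15.0
```

Call:
{"fn": "carry_out", "kwargs": {
  "series": [0, 0, 0, 0, 0, 0, -0.45, 0, 0, 0, 0, 0, 0, -0.45, 0, 0, 0, 0, 0, 0, -0.45, 0, 0, 0, 0, 0, -0.5, -0.45, 0, 0, 0, 0, 0, -0.9, -0.45, 0, 0, 0, 0, 0, -0.9, -0.45, 0, 0, 0, 0, 0, -0.9, -0.45, 0, 0, 0, 0, 0, -0.9, -0.45]
}}

```text
t: 49.7
tool_pos: [0.4881, -0.1458, 0.1296]
eef_rot: [2.305, 2.132, 0.002]
ft_force: [0.2, 0.4, 0.3]
gripper_width: 0.0662
grasp_force: 0.0
```

Call:
{"fn": "carry_out", "kwargs": {
  "series": [0, 0, 0, 0, 0, -0.9, -0.45, 0, 0, 0, 0, 0, -0.9, -0.45, 0, 0, 0, 0, 0, 0, -0.45]
}}

```text
t: 49.95
tool_pos: [0.4908, -0.1466, 0.1781]
eef_rot: [2.299, 2.127, 0.009]
ft_force: [0.5, -0.5, 0.1]
gripper_width: 0.066
grasp_force: 0.0
```

```bash
python3 - <<'E'
from h import *
s=st();T=env.camera("top")
for p in pots(T):print(p)
h=cv2.cvtColor(T["color"],cv2.COLOR_BGR2HSV);m=(h[...,2]<60).astype(np.uint8)
f=lambda x,y:(x*.64-.2,y*.64-.2)
print("mug c",onz(T,f(256,178),.089),"mug handle",onz(T,f(260,215),.05))
units((.455,.06,.16))
E
```

```text
t 49.95 pos [ 0.4908 -0.1466  0.1781] yaw 85.55 tilt [-0.003  0.011 -1.   ] F [ 0.5 -0.5  0.1] w 0.066 g 0.0
((331.9, 195.1), 10.4, [0.487, -0.1415, 0.05])
((228.0, 174.3), 9.7, [0.5423, 0.1444, 0.05])
((334.0, 167.1), 10.3, [0.564, -0.1473, 0.05])
((310.8, 165.2), 10.6, [0.5689, -0.0836, 0.05])
((202.8, 150.0), 11.5, [0.6092, 0.2152, 0.05])
mug c [0.70158219 0.31615295 0.089     ] mug handle [0.64372273 0.3175061  0.05      ]
to [0.455 0.06  0.16 ] units [ 8.12 -2.02  0.6 ]
```

Call:
{"fn": "carry_out", "kwargs": {
  "series": [0, 0, 0, 0.902, -0.224, 0, -0.63, 0, 0, 0, 0.902, -0.224, 0, -0.63, 0, 0, 0, 0.902, -0.224, 0, -0.63, 0, 0, 0, 0.902, -0.224, 0, -0.63, 0, 0, 0, 0.902, -0.224, 0, -0.63, 0, 0, 0, 0.902, -0.224, 0, -0.63, 0, 0, 0, 0.902, -0.224, 0, -0.63, 0, 0, 0, 0.902, -0.224, 0, -0.63]
}}

```text
t: 50.67
tool_pos: [0.4561, 0.0386, 0.1717]
eef_rot: [-2.306, -2.133, 0.002]
ft_force: [0.3, -0.1, 0.2]
gripper_width: 0.0744
grasp_force: 0.0
```

Call:
{"fn": "carry_out", "kwargs": {
  "series": [0, 0, 0, 0.902, -0.224, 0, -0.63, 0, 0, -0.984, 0, 0, 0, -0.63, 0, 0, -0.984, 0, 0, 0, -0.63, 0, 0, -0.984, 0, 0, 0, -0.63, 0, 0, -0.984, 0, 0, 0, -0.63, 0, 0, -0.984, 0, 0, 0, -0.63, 0, 0, -0.984, 0, 0, 0, -0.63, 0, 0, -0.984, 0, 0, 0, -0.63]
}}

```text
t: 51.33
tool_pos: [0.4526, 0.0605, 0.1716]
eef_rot: [-1.397, -2.812, 0.001]
ft_force: [-0.4, -0.3, 0.2]
gripper_width: 0.0744
grasp_force: 0.0
```

Call:
{"fn": "carry_out", "kwargs": {
  "series": [0, 0, -0.984, 0, 0, 0, -0.63, 0, 0, -0.984, 0, 0, 0, -0.63, 0, 0, -0.984, 0, 0, 0, -0.63, 0, 0, -0.984, 0, 0, 0, -0.63, 0, 0, -0.984, 0, 0, 0, -0.63, 0, 0, -0.984, 0, 0, 0, -0.63, 0, 0, -0.984, 0, 0, 0, -0.63, 0, 0, -0.984, 0, 0, 0, -0.63]
}}

```text
t: 52.0
tool_pos: [0.4526, 0.0605, 0.1716]
eef_rot: [-0.153, -3.136, 0.0]
ft_force: [-0.6, -0.5, 0.0]
gripper_width: 0.0744
grasp_force: 0.0
```

Call:
{"fn": "carry_out", "kwargs": {
  "series": [0, 0, -0.984, 0, 0, 0, -0.63, 0, 0, 0, 0, 0.886, 0, -0.63, 0, 0, 0, 0, 0.886, 0, -0.63, 0, 0, 0, 0, 0.886, 0, -0.63, 0, 0, 0, 0, 0.886, 0, -0.63, 0, 0, 0, 0, 0.886, 0, -0.63, 0, 0, 0, 0, 0.886, 0, -0.63, 0, 0, 0, 0, 0.886, 0, -0.63]
}}

```text
t: 52.67
tool_pos: [0.4525, 0.2164, 0.1716]
eef_rot: [0.0, -3.14, 0.001]
ft_force: [0.3, -0.3, 0.3]
gripper_width: 0.0746
grasp_force: 0.0
```

```bash
python3 - <<'E'
from h import *
s=st();c=env.camera("wrist");h=cv2.cvtColor(c["color"],cv2.COLOR_BGR2HSV)
for p in pots(env.camera("top")):print(p)
units((.609,.215,s["tool_pos"][2]),(.609,.215,.018))
E
```

```text
t 52.67 pos [0.4525 0.2164 0.1716] yaw -179.98 tilt [ 0.001 -0.001 -1.   ] F [ 0.3 -0.3  0.3] w 0.0746 g 0.0
((331.9, 194.9), 10.4, [0.4877, -0.1415, 0.05])
((228.1, 173.9), 9.4, [0.5434, 0.1443, 0.05])
((334.9, 167.1), 10.7, [0.5642, -0.1499, 0.05])
((310.8, 165.2), 10.6, [0.5689, -0.0836, 0.05])
((202.7, 149.8), 11.3, [0.6097, 0.2153, 0.05])
to [0.609 0.215 0.172] units [-6.24 -0.13 -0.01]
to [0.609 0.215 0.018] units [-0.01 -0.    6.14]
```

Call:
{"fn": "carry_out", "kwargs": {
  "series": [0, 0, 0, -0.89, -0.01, 0, -0.63, 0, 0, 0, -0.89, 0, 0, -0.63, 0, 0, 0, -0.89, 0, 0, -0.63, 0, 0, 0, -0.89, 0, 0, -0.63, 0, 0, 0, -0.89, 0, 0, -0.63, 0, 0, 0, -0.89, 0, 0, -0.63, 0, 0, 0, -0.89, 0, 0, -0.63, 0, 0, 0, 0, 0, 0, -0.63]
}}

```text
t: 53.43
tool_pos: [0.6123, 0.2141, 0.171]
eef_rot: [0.002, 3.14, -0.001]
ft_force: [0.6, 0.3, -0.4]
gripper_width: 0.0741
grasp_force: 0.0
```

Call:
{"fn": "carry_out", "kwargs": {
  "series": [0, 0, 0, 0, 0, 0.88, -0.63, 0, 0, 0, 0, 0, 0.88, -0.63, 0, 0, 0, 0, 0, 0.88, -0.63, 0, 0, 0, 0, 0, 0.88, -0.63, 0, 0, 0, 0, 0, 0.88, -0.63, 0, 0, 0, 0, 0, 0.88, -0.63, 0, 0, 0, 0, 0, 0.8, -0.63, 0, 0, 0, 0, 0, 0, -0.63]
}}

```text
t: 54.1
tool_pos: [0.6049, 0.2134, 0.0158]
eef_rot: [0.0, -3.132, 0.006]
ft_force: [-1.3, -0.1, -0.8]
gripper_width: 0.0747
grasp_force: 0.0
```

Call:
{"fn": "carry_out", "kwargs": {
  "series": [0, 0, 0, 0, 0, 0, 1, 0, 0, 0, 0, 0, 0, 1, 0, 0, 0, 0, 0, 0, 1, 0, 0, 0, 0, 0, 0, 1, 0, 0, 0, 0, 0, 0, 1]
}}

```text
t: 54.52
tool_pos: [0.6099, 0.2155, 0.0221]
eef_rot: [-0.001, 3.139, 0.001]
ft_force: [0.5, -0.6, 3.8]
gripper_width: 0.0575
grasp_force: 15.0
```

```bash
python3 - <<'E'
from h import *
s=st()
E
```

```text
t 54.52 pos [0.6099 0.2155 0.0221] yaw -179.98 tilt [-0.003  0.001 -1.   ] F [ 0.5 -0.6  3.8] w 0.0575 g 15.0
```

Call:
{"fn": "carry_out", "kwargs": {
  "series": [0, 0, 0, 0, 0, -0.9, 1, 0, 0, 0, 0, 0, -0.9, 1, 0, 0, 0, 0, 0, -0.9, 1, 0, 0, 0, 0, 0, -0.9, 1, 0, 0, 0, 0, 0, -0.9, 1, 0, 0, 0, 0, 0, -0.9, 1, 0, 0, 0, 0, 0, 0, 1]
}}

```text
t: 55.1
tool_pos: [0.6116, 0.2163, 0.161]
eef_rot: [-0.001, 3.132, 0.005]
ft_force: [0.0, 0.6, -0.2]
gripper_width: 0.0578
grasp_force: 15.0
```

Call:
{"fn": "carry_out", "kwargs": {
  "series": [0, 0, 0, 0.886, 0, 0, 1, 0, 0, 0, 0.886, 0, 0, 1, 0, 0, 0, 0.886, 0, 0, 1, 0, 0, 0, 0.886, 0, 0, 1, 0, 0, 0, 0.886, 0, 0, 1, 0, 0, 0, 0.886, 0, 0, 1, 0, 0, 0, 0.886, 0, 0, 1, 0, 0, 0, 0, -0.886, 0, 1]
}}

```text
t: 55.77
tool_pos: [0.4495, 0.1949, 0.1545]
eef_rot: [0.006, -3.137, -0.001]
ft_force: [0.6, -0.8, -1.4]
gripper_width: 0.0576
grasp_force: 15.0
```

Call:
{"fn": "carry_out", "kwargs": {
  "series": [0, 0, 0, 0, -0.886, 0, 1, 0, 0, 0, 0, -0.886, 0, 1, 0, 0, 0, 0, -0.886, 0, 1, 0, 0, 0, 0, -0.886, 0, 1, 0, 0, 0, 0, -0.886, 0, 1, 0, 0, 0, 0, -0.886, 0, 1, 0, 0, 0.984, 0, 0, 0, 1, 0, 0, 0.984, 0, 0, 0, 1]
}}

```text
t: 56.43
tool_pos: [0.4533, 0.0591, 0.1547]
eef_rot: [-0.334, -3.123, 0.001]
ft_force: [-0.3, 0.7, -0.0]
gripper_width: 0.0573
grasp_force: 15.0
```

Call:
{"fn": "carry_out", "kwargs": {
  "series": [0, 0, 0.984, 0, 0, 0, 1, 0, 0, 0.984, 0, 0, 0, 1, 0, 0, 0.984, 0, 0, 0, 1, 0, 0, 0.984, 0, 0, 0, 1, 0, 0, 0.984, 0, 0, 0, 1, 0, 0, 0.984, 0, 0, 0, 1, 0, 0, 0.984, 0, 0, 0, 1, 0, 0, 0.984, 0, 0, 0, 1]
}}

```text
t: 57.1
tool_pos: [0.4533, 0.0603, 0.1547]
eef_rot: [-1.554, -2.729, 0.001]
ft_force: [0.3, -0.4, -1.3]
gripper_width: 0.0575
grasp_force: 15.0
```

Call:
{"fn": "carry_out", "kwargs": {
  "series": [0, 0, 0.984, 0, 0, 0, 1, 0, 0, 0.984, 0, 0, 0, 1, 0, 0, 0.984, 0, 0, 0, 1, 0, 0, 0.984, 0, 0, 0, 1, 0, 0, 0.984, 0, 0, 0, 1, 0, 0, 0.984, 0, 0, 0, 1, 0, 0, 0, 0, 0, 0, 1]
}}

```text
t: 57.68
tool_pos: [0.4534, 0.0603, 0.1547]
eef_rot: [-2.307, -2.131, 0.002]
ft_force: [-1.0, 0.1, 0.7]
gripper_width: 0.0575
grasp_force: 15.0
```

```bash
python3 - <<'E'
from h import *
s=st();z=s["tool_pos"][2];units(slot(-.033,-.006,z),slot(-.033,-.006,.029))
for p in pots(env.camera("top")):print(p)
E
```

```text
t 57.68 pos [0.4534 0.0603 0.1547] yaw 85.46 tilt [-0.    -0.001 -1.   ] F [-1.   0.1  0.7] w 0.0575 g 15.0
to [ 0.493 -0.081  0.155] units [-5.49  2.01 -0.  ]
to [ 0.493 -0.081  0.029] units [0.   0.01 5.03]
((331.9, 194.9), 10.4, [0.4877, -0.1415, 0.05])
((228.0, 174.0), 9.5, [0.543, 0.1444, 0.05])
```

Call:
{"fn": "carry_out", "kwargs": {
  "series": [0, 0, 0, -0.9, 0.335, 0, 1, 0, 0, 0, -0.9, 0.335, 0, 1, 0, 0, 0, -0.9, 0.335, 0, 1, 0, 0, 0, -0.9, 0.335, 0, 1, 0, 0, 0, -0.9, 0.335, 0, 1, 0, 0, 0, -0.9, 0.335, 0, 1, 0, 0, 0, 0, 0, 0, 1, 0, 0, 0, 0, 0, 0, 1]
}}

```text
t: 58.4
tool_pos: [0.4935, -0.0789, 0.1549]
eef_rot: [-2.306, -2.133, 0.001]
ft_force: [-0.1, -0.1, -1.3]
gripper_width: 0.0577
grasp_force: 15.0
```

Call:
{"fn": "carry_out", "kwargs": {
  "series": [0, 0, 0, 0, 0, 0.8, 1, 0, 0, 0, 0, 0, 0.8, 1, 0, 0, 0, 0, 0, 0.8, 1, 0, 0, 0, 0, 0, 0.8, 1, 0, 0, 0, 0, 0, 0.8, 1, 0, 0, 0, 0, 0, 0.6, 1, 0, 0, 0, 0, 0, 0.35, 1, 0, 0, 0, 0, 0, 0, 1]
}}

```text
t: 59.07
tool_pos: [0.4919, -0.0771, 0.03]
eef_rot: [-2.301, -2.133, 0.004]
ft_force: [-1.0, 0.4, -1.4]
gripper_width: 0.0574
grasp_force: 15.0
```

Call:
{"fn": "carry_out", "kwargs": {
  "series": [0, 0, 0, 0, 0, 0, -0.45, 0, 0, 0, 0, 0, 0, -0.45, 0, 0, 0, 0, 0, 0, -0.45, 0, 0, 0, 0, 0, -0.5, -0.45, 0, 0, 0, 0, 0, -0.9, -0.45, 0, 0, 0, 0, 0, -0.9, -0.45, 0, 0, 0, 0, 0, -0.9, -0.45, 0, 0, 0, 0, 0, -0.9, -0.45]
}}

```text
t: 59.73
tool_pos: [0.4939, -0.0782, 0.1363]
eef_rot: [2.305, 2.133, 0.002]
ft_force: [0.9, -0.2, 0.0]
gripper_width: 0.066
grasp_force: 0.0
```

Call:
{"fn": "carry_out", "kwargs": {
  "series": [0, 0, 0, 0.9, -0.9, -0.9, -0.45, 0, 0, 0, 0.9, -0.9, -0.9, -0.45, 0, 0, 0, 0.9, -0.9, -0.9, -0.45, 0, 0, 0, 0.9, -0.9, -0.9, -0.45, 0, 0, 0, 0.9, 0, -0.9, -0.45, 0, 0, 0, 0.9, 0, -0.9, -0.45, 0, 0, 0, 0, 0, 0, -0.45]
}}

```text
t: 60.32
tool_pos: [0.4167, 0.0666, 0.2747]
eef_rot: [2.298, 2.134, 0.017]
ft_force: [1.2, 0.8, -0.2]
gripper_width: 0.0662
grasp_force: 0.0
```

```bash
python3 - <<'E'
from h import *
s=st();T=env.camera("top")
uy=np.array([np.cos(A0),np.sin(A0)]);ux=np.array([np.sin(A0),-np.cos(A0)])
for p in pots(T):
    d=np.array(p[2][:2])-C0;print(p,"case",np.round([d@ux,d@uy],3))
# tongue (brown) of the open lid, seen from the top and side cameras
h=cv2.cvtColor(T["color"],cv2.COLOR_BGR2HSV)
m=((h[...,0]<14)&(h[...,1]>90)&(h[...,2]>40)&(h[...,2]<150)).astype(np.uint8);n,l,stt,ce=cv2.connectedComponentsWithStats(m)
for i in range(1,n):
    if stt[i,4]>30 and 280<ce[i][0]<420 and 120<ce[i][1]<260: print("brown",stt[i],np.round(ce[i]),np.round(onz(T,ce[i],.29),3))
E
```

```text
t 60.32 pos [0.4167 0.0666 0.2747] yaw 85.75 tilt [ 0.004  0.012 -1.   ] F [ 1.2  0.8 -0.2] w 0.0662 g 0.0
((331.9, 194.9), 10.4, [0.4877, -0.1415, 0.05]) case [ 0.028 -0.006]
((307.7, 192.7), 10.4, [0.4931, -0.0754, 0.05]) case [-0.038 -0.006]
((228.0, 174.3), 9.7, [0.5423, 0.1444, 0.05]) case [-0.261  0.026]
brown [300 159  14  17  42] [304. 170.] [ 0.538 -0.039  0.29 ]
brown [387 181  17  11 178] [395. 186.] [ 0.504 -0.236  0.29 ]
brown [287 202   6  12  45] [289. 206.] [ 0.459 -0.009  0.29 ]
```

All pots are in the box, and the tongue is seen at (0.504, -0.236), where I left it. Next is to shut the lid.

Call:
{"fn": "carry_out", "kwargs": {
  "series": [0, 0, 0, 0, 0, -0.95, -0.23, 0, 0, 0, 0, 0, -0.95, -0.23, 0, 0, 0, 0, 0, -0.95, -0.23, 0, 0, 0, -0.923, 0.345, 0, -0.23, 0, 0, 0, -0.923, 0.345, 0, -0.23, 0, 0, 0, -0.923, 0.345, 0, -0.23, 0, 0, 0, -0.923, 0.345, 0, -0.23, 0, 0, 0, -0.923, 0.345, 0, -0.23]
}}

```text
t: 61.03
tool_pos: [0.4479, -0.057, 0.3398]
eef_rot: [-2.306, -2.132, 0.002]
ft_force: [-0.1, 0.7, -0.2]
gripper_width: 0.0562
grasp_force: 0.0
```

Call:
{"fn": "carry_out", "kwargs": {
  "series": [0, 0, 0, -0.923, 0.345, 0, -0.23, 0, 0, 0, -0.923, 0.345, 0, -0.23, 0, 0, 0, -0.923, 0.345, 0, -0.23, 0, 0, 0, -0.923, 0.345, 0, -0.23, 0, 0, 0, -0.923, 0.345, 0, -0.23, 0, 0, 0, -0.923, 0.345, 0, -0.23, 0, 0, 0, -0.923, 0.345, 0, -0.23, 0, 0, 0, -0.923, 0.345, 0, -0.23]
}}

```text
t: 61.7
tool_pos: [0.5021, -0.2464, 0.3396]
eef_rot: [-2.306, -2.131, 0.002]
ft_force: [0.6, 0.1, 0.0]
gripper_width: 0.0561
grasp_force: 0.0
```

Call:
{"fn": "carry_out", "kwargs": {
  "series": [0, 0, 0, 0, 0, 0, -0.23, 0, 0, 0, 0, 0, 0, -0.23]
}}

```text
t: 61.87
tool_pos: [0.5021, -0.2458, 0.3391]
eef_rot: [-2.307, -2.129, 0.002]
ft_force: [0.5, 0.7, 0.0]
gripper_width: 0.056
grasp_force: 0.0
```

```bash
python3 - <<'E'
from h import *
s=st();units((.505,-.239,.345),(.505,-.239,.256));T=env.camera("top")
uy=np.array([np.cos(A0),np.sin(A0)]);ux=np.array([np.sin(A0),-np.cos(A0)])
for p in pots(T):
    d=np.array(p[2][:2])-C0;print(p,"case",np.round([d@ux,d@uy],3))
E
```

```text
t 61.87 pos [ 0.5021 -0.2458  0.3391] yaw 85.4 tilt [ 0.001 -0.003 -1.   ] F [0.5 0.7 0. ] w 0.056 g 0.0
to [ 0.505 -0.239  0.345] units [ 0.28  0.09 -0.24]
to [ 0.505 -0.239  0.256] units [-0.    0.01  3.56]
((331.9, 194.9), 10.4, [0.4877, -0.1415, 0.05]) case [ 0.028 -0.006]
((307.5, 192.1), 10.3, [0.4948, -0.0749, 0.05]) case [-0.039 -0.004]
((228.0, 174.3), 9.8, [0.5422, 0.1444, 0.05]) case [-0.261  0.026]
```

Call:
{"fn": "carry_out", "kwargs": {
  "series": [0, 0, 0, 0.28, 0.09, 0, -0.23, 0, 0, 0, 0, 0, 0.83, -0.23, 0, 0, 0, 0, 0, 0.83, -0.23, 0, 0, 0, 0, 0, 0.83, -0.23, 0, 0, 0, 0, 0, 0.83, -0.23, 0, 0, 0, 0, 0, 0, -0.23]
}}

```text
t: 62.42
tool_pos: [0.5034, -0.235, 0.2537]
eef_rot: [-2.299, -2.13, 0.004]
ft_force: [-0.8, 1.0, -1.1]
gripper_width: 0.056
grasp_force: 0.0
```

Call:
{"fn": "carry_out", "kwargs": {
  "series": [0, 0, 0, 0, 0, 0, 1, 0, 0, 0, 0, 0, 0, 1, 0, 0, 0, 0, 0, 0, 1, 0, 0, 0, 0, 0, 0, 1, 0, 0, 0, 0, 0, 0, 1],
  "newtons": 12
}}

```text
t: 62.83
tool_pos: [0.5052, -0.2376, 0.2586]
eef_rot: [2.306, 2.133, -0.001]
ft_force: [-7.3, 1.6, 9.2]
gripper_width: 0.0262
grasp_force: 12.7
```

Call:
{"fn": "carry_out", "kwargs": {
  "series": [0, 0, 0, 0.81, 0, -0.15, 1, 0, 0, 0, 0.82, 0, -0.06, 1, 0, 0, 0, 0.82, 0, 0.02, 1, 0, 0, 0, 0.82, 0, 0.11, 1, 0, 0, 0, 0, 0, 0, 1]
}}

```text
t: 63.25
tool_pos: [0.5121, -0.1535, 0.2609]
eef_rot: [-2.304, -2.136, -0.003]
ft_force: [-0.5, 3.7, 4.9]
gripper_width: 0.0264
grasp_force: 12.0
```

Gripped (26 mm) and moving with small forces, so I'll carry on down the arc.

Call:
{"fn": "carry_out", "kwargs": {
  "series": [0, 0, 0, 0.8, 0, 0.19, 1, 0, 0, 0, 0.78, 0, 0.27, 1, 0, 0, 0, 0.74, 0, 0.35, 1, 0, 0, 0, 0.7, 0, 0.43, 1, 0, 0, 0, 0, 0, 0, 1]
}}

```text
t: 63.67
tool_pos: [0.5183, -0.077, 0.229]
eef_rot: [-2.303, -2.133, -0.007]
ft_force: [-1.5, 5.9, 4.5]
gripper_width: 0.0259
grasp_force: 12.0
```

Call:
{"fn": "carry_out", "kwargs": {
  "series": [0, 0, 0, 0.66, 0, 0.5, 1, 0, 0, 0, 0.6, 0, 0.56, 1, 0, 0, 0, 0.54, 0, 0.62, 1, 0, 0, 0, 0.48, 0, 0.67, 1, 0, 0, 0, 0, 0, 0, 1]
}}

```text
t: 64.08
tool_pos: [0.523, -0.0195, 0.1689]
eef_rot: [-2.303, -2.13, -0.009]
ft_force: [0.4, 10.1, 2.8]
gripper_width: 0.0262
grasp_force: 12.0
```

```bash
python3 - <<'E'
from h import *
s=st()
E
```

```text
t 64.08 pos [ 0.523  -0.0195  0.1689] yaw 85.55 tilt [ 0.007  0.001 -1.   ] F [ 0.4 10.1  2.8] w 0.0262 g 12.0
```

Call:
{"fn": "carry_out", "kwargs": {
  "series": [0, 0, 0, 0.5, 0, 0.72, 1, 0, 0, 0, 0.4, 0, 0.75, 1, 0, 0, 0, 0.28, 0, 0.78, 1, 0, 0, 0, 0.19, 0, 0.81, 1, 0, 0, 0, 0, 0, 0, 1]
}}

```text
t: 64.5
tool_pos: [0.5255, 0.0118, 0.0917]
eef_rot: [-2.305, -2.132, -0.003]
ft_force: [1.3, 5.1, -2.7]
gripper_width: 0.0257
grasp_force: 12.0
```

Call:
{"fn": "carry_out", "kwargs": {
  "series": [0, 0, 0, 0.05, 0, 0.4, 1, 0, 0, 0, 0.02, 0, 0.4, 1, 0, 0, 0, 0, 0, 0.2, 1, 0, 0, 0, 0, 0, 0.1, 1, 0, 0, 0, 0, 0, 0, 1]
}}

```text
t: 64.92
tool_pos: [0.5257, 0.0124, 0.0664]
eef_rot: [-2.307, -2.132, -0.003]
ft_force: [-0.8, 4.4, 2.9]
gripper_width: 0.0193
grasp_force: 12.0
```

```bash
python3 - <<'E'
from h import *
s=st()
E
```

```text
t 64.92 pos [0.5257 0.0124 0.0664] yaw 85.48 tilt [ 0.002  0.001 -1.   ] F [-0.8  4.4  2.9] w 0.0193 g 12.0
```

Call:
{"fn": "carry_out", "kwargs": {
  "series": [0, 0, 0, 0, 0, 0, 1, 0, 0, 0, 0, 0, 0, 1]
}}

```text
t: 65.08
tool_pos: [0.5257, 0.0124, 0.0663]
eef_rot: [-2.307, -2.132, -0.003]
ft_force: [-0.0, 4.8, 3.0]
gripper_width: 0.0193
grasp_force: 12.0
```

```bash
python3 - <<'E'
from h import *
s=st();c=env.camera("wrist")
h=cv2.cvtColor(c["color"],cv2.COLOR_BGR2HSV)
m=((h[...,0]<14)&(h[...,1]>90)&(h[...,2]>30)&(h[...,2]<170)).astype(np.uint8);n,l,stt,ce=cv2.connectedComponentsWithStats(m)
for i in range(1,n):
    if stt[i,4]>80: print("brown",stt[i],np.round(ce[i]))
for q in((.527,.0085,.086),(.529,.028,.086),(.542,.028,.086),(.463,0,.115)):print(q,np.round(wproj(c,s,np.array(q))))
E
```

```text
t 65.08 pos [0.5257 0.0124 0.0663] yaw 85.5 tilt [ 0.001  0.001 -1.   ] F [-0.   4.8  3. ] w 0.0193 g 12.0
brown [217  17  87  30 733] [264.  34.]
brown [480  16  17  21  87] [488.  28.]
brown [219 269  65  14 797] [251. 276.]
(0.527, 0.0085, 0.086) [254. 246.]
(0.529, 0.028, 0.086) [255. 212.]
(0.542, 0.028, 0.086) [279. 211.]
(0.463, 0, 0.115) [130. 290.]
```

```bash
python3 - <<'E'
from h import *
def mk(im):
    h=cv2.cvtColor(im,cv2.COLOR_BGR2HSV);return ((h[...,0]>20)&(h[...,0]<38)&(h[...,1]>40)&(h[...,2]>140))
def bb(m,x0,x1,y0,y1):
    m=m[y0:y1,x0:x1];ys,xs=np.nonzero(m);return m.sum(),xs.min()+x0,xs.max()+x0,ys.min()+y0,ys.max()+y0
S0=cv2.imread("pics/side0.png");S=env.camera("side")["color"];T0=cv2.imread("pics/top0.png");Tc=env.camera("top")["color"]
for a,b,r in((S0,S,(215,330,140,215)),(T0,Tc,(270,380,120,260))):
    print(bb(mk(a),*r),bb(mk(b),*r))
for k in(0,1):
    im=(S0,S)[k];m=mk(im)
    print([ (x,(np.nonzero(m[140:215,x])[0][[0,-1]]+140).tolist()) for x in range(232,320,8) if m[140:215,x].any()])
    im=(T0,Tc)[k];m=mk(im)
    print([ (y,(np.nonzero(m[y,270:380])[0][[0,-1]]+270).tolist()) for y in range(138,250,8) if m[y,270:380].any()])
E
```

```text
(np.int64(2123), np.int64(222), np.int64(329), np.int64(144), np.int64(191)) (np.int64(229), np.int64(222), np.int64(316), np.int64(143), np.int64(175))
(np.int64(6261), np.int64(285), np.int64(358), np.int64(120), np.int64(244)) (np.int64(3017), np.int64(300), np.int64(359), np.int64(120), np.int64(244))
[(232, [168, 172]), (240, [157, 169]), (248, [149, 178]), (256, [150, 178]), (264, [152, 183]), (272, [154, 184]), (280, [156, 185]), (288, [157, 187]), (296, [159, 190]), (304, [161, 184]), (312, [163, 167])]
[(146, [299, 358]), (154, [298, 358]), (162, [297, 356]), (170, [290, 356]), (178, [290, 356]), (186, [289, 355]), (194, [288, 354]), (202, [288, 354]), (210, [287, 353]), (218, [287, 352]), (226, [291, 351]), (234, [285, 351]), (242, [324, 350])]
[(240, [158, 158]), (272, [154, 161]), (280, [156, 160]), (288, [158, 163]), (296, [160, 162]), (304, [162, 163]), (312, [163, 166])]
[(146, [319, 359]), (154, [319, 358]), (162, [321, 357]), (170, [316, 357]), (178, [323, 356]), (186, [323, 355]), (194, [324, 355]), (202, [326, 354]), (210, [328, 353]), (218, [331, 353]), (226, [322, 352]), (234, [323, 352]), (242, [339, 351])]
```

The width of 19 mm is odd, so the tongue may have slipped in the fingers. I'll release, rise, shut the fingers and press on the tongue from above, which also shows its height.

Call:
{"fn": "carry_out", "kwargs": {
  "series": [0, 0, 0, 0, 0, 0, -0.23, 0, 0, 0, 0, 0, 0, -0.23, 0, 0, 0, 0, 0, 0, -0.23, 0, 0, 0, 0, 0, -0.7, -0.23, 0, 0, 0, 0, 0, -0.9, -0.23, 0, 0, 0, 0, 0, -0.9, -0.23, 0, 0, 0, 0, 0, -0.9, -0.23, 0, 0, 0, 0, 0, -0.9, -0.23]
}}

```text
t: 65.9
tool_pos: [0.5249, 0.0115, 0.1741]
eef_rot: [2.306, 2.133, -0.001]
ft_force: [-0.1, 0.7, 0.0]
gripper_width: 0.0561
grasp_force: 0.0
```

Call:
{"fn": "carry_out", "kwargs": {
  "series": [0, 0, 0, -0.25, 0, 0, 1, 0, 0, 0, 0, 0, 0, 1, 0, 0, 0, 0, 0, 0, 1, 0, 0, 0, 0, 0, 0, 1, 0, 0, 0, 0, 0, 0, 1, 0, 0, 0, 0, 0, 0, 1, 0, 0, 0, 0, 0, 0, 1]
}}

```text
t: 66.48
tool_pos: [0.5243, 0.0058, 0.1725]
eef_rot: [-2.305, -2.133, 0.002]
ft_force: [0.1, 1.1, 0.7]
gripper_width: 0.0124
grasp_force: 0.0
```

```bash
python3 - <<'E'
from h import *
s=st();c=env.camera("wrist");cv2.imwrite("pics/w11.png",c["color"])
h=cv2.cvtColor(c["color"],cv2.COLOR_BGR2HSV)
m=((h[...,0]<14)&(h[...,1]>90)&(h[...,2]>30)&(h[...,2]<170)).astype(np.uint8);n,l,stt,ce=cv2.connectedComponentsWithStats(m)
for i in range(1,n):
    if stt[i,4]>60: print("brown",stt[i],np.round(ce[i]))
for z in(.086,.105,.125):print(z,[np.round(wproj(c,s,np.array([x,y,z]))).tolist() for x,y in((.5155,.0289),(.5423,.0289),(.5116,-.0227),(.5381,-.0264))])
E
```

```text
t 66.48 pos [0.5243 0.0058 0.1725] yaw 85.56 tilt [-0.    -0.001 -1.   ] F [0.1 1.1 0.7] w 0.0124 g 0.0
brown [479   0  15  27 264] [486.  12.]
brown [398  29  23  24 149] [408.  41.]
brown [487  33  15  36 297] [493.  52.]
brown [230  43  22  23  77] [241.  58.]
brown [253  48  32  19 148] [269.  60.]
brown [ 24 133  24  72 752] [ 35. 170.]
brown [491 145  10  27 196] [496. 157.]
brown [139 184  61  17 706] [173. 191.]
brown [ 235  189   36   43 1083] [252. 208.]
brown [ 378  251   58   38 1192] [409. 266.]
0.086 [[239.0, 167.0], [270.0, 165.0], [240.0, 223.0], [269.0, 225.0]]
0.105 [[238.0, 171.0], [271.0, 168.0], [239.0, 231.0], [270.0, 232.0]]
0.125 [[237.0, 176.0], [273.0, 173.0], [238.0, 240.0], [271.0, 242.0]]
```

The tongue still stands raised: its tip is at row 189 and it is 36 px wide. I'll work out the lid angle.

```bash
python3 - <<'E'
from h import *
s=env.state();c=env.camera("wrist")
ux=np.array([np.sin(A0),-np.cos(A0)]);
for th in(0,.1,.15,.2,.25,.3,.4):
    o=[]
    for yy in(.007,.033):
        r,hh=.221,.009
        x=.0775-r*np.cos(th)+hh*np.sin(th); z=.077+r*np.sin(th)+hh*np.cos(th)
        o.append(np.round(wproj(c,s,np.r_[case(x,yy,C0,A0),z])).tolist())
    print(th,o,round(z,3))
E
```

```text
0 [[237.0, 168.0], [267.0, 168.0]] 0.086
0.1 [[236.0, 175.0], [269.0, 175.0]] 0.108
0.15 [[235.0, 180.0], [269.0, 180.0]] 0.119
0.2 [[235.0, 186.0], [270.0, 186.0]] 0.13
0.25 [[234.0, 193.0], [271.0, 193.0]] 0.14
0.3 [[233.0, 202.0], [272.0, 202.0]] 0.151
0.4 [[232.0, 225.0], [274.0, 225.0]] 0.171
```

The lid is at about 0.22 rad. I'll press it down with shut fingers, watching the force.

Call:
{"fn": "carry_out", "kwargs": {
  "series": [0, 0, 0, 0, 0, 0.6, 1, 0, 0, 0, 0, 0, 0.6, 1, 0, 0, 0, 0, 0, 0.3, 1, 0, 0, 0, 0, 0, 0.3, 1, 0, 0, 0, 0, 0, 0.2, 1]
}}

```text
t: 67.0
tool_pos: [0.5245, 0.0058, 0.1226]
eef_rot: [-2.306, -2.134, 0.001]
ft_force: [-0.1, 0.5, 0.6]
gripper_width: 0.0005
grasp_force: 0.5
```

Call:
{"fn": "carry_out", "kwargs": {
  "series": [0, 0, 0, 0, 0, 0.2, 1, 0, 0, 0, 0, 0, 0.2, 1]
}}

```text
t: 67.17
tool_pos: [0.5251, 0.0059, 0.1136]
eef_rot: [2.306, 2.133, 0.002]
ft_force: [0.1, 1.0, 1.1]
gripper_width: 0.0006
grasp_force: 0.5
```

Call:
{"fn": "carry_out", "kwargs": {
  "series": [0, 0, 0, 0, 0, 0.2, 1, 0, 0, 0, 0, 0, 0.2, 1]
}}

```text
t: 67.33
tool_pos: [0.5251, 0.0058, 0.1032]
eef_rot: [2.305, 2.133, 0.001]
ft_force: [0.4, 1.8, 1.8]
gripper_width: 0.0003
grasp_force: 0.8
```

It moves freely at about 2 N, so it had only slipped. I'll press on to shut.

Call:
{"fn": "carry_out", "kwargs": {
  "series": [0, 0, 0, 0, 0, 0.2, 1, 0, 0, 0, 0, 0, 0.2, 1]
}}

```text
t: 67.5
tool_pos: [0.5251, 0.0058, 0.0938]
eef_rot: [2.305, 2.133, 0.001]
ft_force: [-9.4, 1.3, 49.5]
gripper_width: 0.0005
grasp_force: 25.2
```

Call:
{"fn": "carry_out", "kwargs": {
  "series": [0, 0, 0, 0, 0, 0.15, 1, 0, 0, 0, 0, 0, 0.1, 1]
}}

```text
t: 67.67
tool_pos: [0.5252, 0.0058, 0.0935]
eef_rot: [2.304, 2.132, 0.003]
ft_force: [-16.9, 1.5, 64.3]
gripper_width: 0.0002
grasp_force: 31.9
```

Call:
{"fn": "carry_out", "kwargs": {
  "series": [0, 0, 0, 0, 0, 0.08, 1, 0, 0, 0, 0, 0, 0, 1]
}}

```text
t: 67.83
tool_pos: [0.5252, 0.0058, 0.0935]
eef_rot: [2.304, 2.132, 0.005]
ft_force: [-18.0, 1.6, 60.0]
gripper_width: 0.0003
grasp_force: 29.8
```

The stop is at tip z=0.0935, which equals the tongue top height (0.077+0.017), so the lid is shut. I'll rise and go to the far side of the knob.

Call:
{"fn": "carry_out", "kwargs": {
  "series": [0, 0, 0, 0, 0, -0.8, 1, 0, 0, 0, 0, 0, -0.8, 1, 0, 0, 0, 0, 0, -0.5, 1, 0, 0, 0, -0.1, -0.65, 0, 1, 0, 0, 0, 0, -0.65, 0, 1, 0, 0, 0, 0, 0, 0, 1]
}}

```text
t: 68.33
tool_pos: [0.4887, 0.0055, 0.1369]
eef_rot: [-2.304, -2.132, 0.005]
ft_force: [0.5, -0.4, -0.7]
gripper_width: 0.0009
grasp_force: 0.0
```

```bash
python3 - <<'E'
from h import *
s=st();c=env.camera("wrist");h=cv2.cvtColor(c["color"],cv2.COLOR_BGR2HSV)
units((.493,.003,.14),(.493,.003,.1))
m=((h[...,0]<14)&(h[...,1]>90)&(h[...,2]>30)&(h[...,2]<170)).astype(np.uint8);n,l,stt,ce=cv2.connectedComponentsWithStats(m)
for i in range(1,n):
    if stt[i,4]>60: print("brown",stt[i],np.round(ce[i]))
for th in(0,.05,.1,.2):
    o=[]
    for yy in(.007,.033):
        r,hh=.221,.012;x=.0775-r*np.cos(th)+hh*np.sin(th); z=.08+r*np.sin(th)+hh*np.cos(th)
        o.append(np.round(wproj(c,s,np.r_[case(x,yy,C0,A0),z])).tolist())
    print(th,o)
E
```

```text
t 68.33 pos [0.4887 0.0055 0.1369] yaw 85.57 tilt [-0.001 -0.004 -1.   ] F [ 0.5 -0.4 -0.7] w 0.0009 g 0.0
to [0.493 0.003 0.14 ] units [-0.09  0.1  -0.12]
to [0.493 0.003 0.1  ] units [0.  0.  1.6]
brown [473   0  15  20  77] [479.   9.]
brown [272  16  60  41 454] [297.  45.]
brown [411  24  13  24 104] [416.  36.]
brown [438  27  32  25 239] [458.  42.]
brown [482  32  17  14  68] [491.  38.]
brown [33 38  4 83 91] [34. 80.]
brown [ 26 131  25  74 859] [ 38. 169.]
brown [ 282  170   35   39 1161] [299. 190.]
brown [165 189  66  19 979] [200. 198.]
brown [416 251  20  33 346] [426. 265.]
0 [[283.0, 173.0], [318.0, 173.0]]
0.05 [[285.0, 177.0], [321.0, 178.0]]
0.1 [[287.0, 183.0], [324.0, 183.0]]
0.2 [[290.0, 198.0], [332.0, 198.0]]
```

The tongue now projects where a shut lid should (row 170, x 282–317). I'll push the bolt home.

Call:
{"fn": "carry_out", "kwargs": {
  "series": [0, 0, 0, -0.09, 0.1, 0.7, 1, 0, 0, 0, 0, 0, 0.8, 1, 0, 0, 0, 0, 0, 0, 1]
}}

```text
t: 68.63
tool_pos: [0.4927, 0.0031, 0.0967]
eef_rot: [-2.303, -2.131, 0.008]
ft_force: [-0.8, -0.3, 0.0]
gripper_width: 0.0005
grasp_force: 0.0
```

Call:
{"fn": "carry_out", "kwargs": {
  "series": [0, 0, 0, 0, -0.3, 0, 1, 0, 0, 0, 0, -0.3, 0, 1, 0, 0, 0, 0, -0.3, 0, 1, 0, 0, 0, 0, -0.2, 0, 1, 0, 0, 0, 0, -0.2, 0, 1, 0, 0, 0, 0, -0.15, 0, 1, 0, 0, 0, 0, 0, 0, 1]
}}

```text
t: 69.22
tool_pos: [0.4576, 0.0062, 0.1005]
eef_rot: [2.306, 2.133, 0.001]
ft_force: [-1.2, -0.6, -0.2]
gripper_width: 0.0003
grasp_force: 0.0
```

Call:
{"fn": "carry_out", "kwargs": {
  "series": [0, 0, 0, 0, -0.12, 0, 1, 0, 0, 0, 0, 0, 0, 1]
}}

```text
t: 69.38
tool_pos: [0.4551, 0.0063, 0.1002]
eef_rot: [2.306, 2.133, 0.0]
ft_force: [1.6, 0.5, 1.1]
gripper_width: 0.0006
grasp_force: 0.3
```

Call:
{"fn": "carry_out", "kwargs": {
  "series": [0, 0, 0, 0, -0.1, 0, 1, 0, 0, 0, 0, 0, 0, 1]
}}

```text
t: 69.55
tool_pos: [0.4526, 0.0065, 0.1]
eef_rot: [2.306, 2.134, -0.0]
ft_force: [0.0, 0.0, 0.3]
gripper_width: 0.0003
grasp_force: 0.4
```

Call:
{"fn": "carry_out", "kwargs": {
  "series": [0, 0, 0, 0, -0.08, 0, 1, 0, 0, 0, 0, 0, 0, 1]
}}

```text
t: 69.72
tool_pos: [0.4505, 0.0067, 0.0999]
eef_rot: [-2.306, -2.134, 0.0]
ft_force: [0.8, 0.6, 1.0]
gripper_width: 0.0004
grasp_force: 0.5
```

Call:
{"fn": "carry_out", "kwargs": {
  "series": [0, 0, 0, 0, -0.08, 0, 1, 0, 0, 0, 0, 0, 0, 1]
}}

```text
t: 69.88
tool_pos: [0.4484, 0.0069, 0.0999]
eef_rot: [-2.306, -2.133, 0.001]
ft_force: [0.4, 0.1, 0.2]
gripper_width: 0.0007
grasp_force: 0.4
```

Call:
{"fn": "carry_out", "kwargs": {
  "series": [0, 0, 0, 0, -0.08, 0, 1, 0, 0, 0, 0, 0, 0, 1]
}}

```text
t: 70.05
tool_pos: [0.4473, 0.0069, 0.1001]
eef_rot: [2.305, 2.133, 0.002]
ft_force: [2.2, 0.9, -0.0]
gripper_width: 0.0001
grasp_force: 1.3
```

```bash
python3 - <<'E'
from h import *
s=st();c=env.camera("wrist");print(c["color"].shape)
h=cv2.cvtColor(c["color"],cv2.COLOR_BGR2HSV)
w=((h[...,1]<45)&(h[...,2]>120)).astype(np.uint8);n,l,stt,ce=cv2.connectedComponentsWithStats(w)
for i in range(1,n):
    if stt[i,4]>15 and 90<ce[i][0]<420 and ce[i][1]>120: print(stt[i],np.round(ce[i]))
for q in((.433,0,.115),(.463,0,.115)):print(np.round(wproj(c,s,np.array(q))))
E
```

```text
t 70.05 pos [0.4473 0.0069 0.1001] yaw 85.56 tilt [-0.     0.002 -1.   ] F [ 2.2  0.9 -0. ] w 0.0001 g 1.3
(384, 512, 3)
[161 123  11  10  33] [165. 128.]
[211 123   9  10  54] [214. 128.]
[176 136   8  10  49] [180. 141.]
[208 145   4   7  23] [209. 148.]
[252 145  25  25 235] [265. 155.]
[279 148   9  14  70] [284. 153.]
[177 159   5   5  17] [179. 161.]
[273 159   5   4  17] [275. 160.]
[269 163   4  11  31] [271. 168.]
[212 164   5  19  46] [214. 172.]
[277 164   6   9  38] [279. 168.]
[218 166  11  10  63] [224. 170.]
[244 166  11  15  95] [249. 173.]
[188 170   8   6  18] [192. 172.]
[269 177   5   4  18] [271. 178.]
[193 196   4   6  18] [194. 198.]
[405 223   8   4  17] [409. 225.]
[ 346  229  109   27 1679] [393. 240.]
[  71  230   86   35 1795] [115. 243.]
[242 236  19  21 371] [252. 246.]
[266 240   1  21  21] [266. 250.]
[ 348  330   65   33 1391] [380. 347.]
[389 369  31  15 312] [404. 377.]
[227. 249.]
[279. 245.]
```

Force is just starting at 0.4473, which is near the expected stop. One more nudge, then I'll back off and check the knob.

Call:
{"fn": "carry_out", "kwargs": {
  "series": [0, 0, 0, 0, -0.07, 0, 1, 0, 0, 0, 0, 0, 0, 1]
}}

```text
t: 70.27
tool_pos: [0.447, 0.007, 0.1002]
eef_rot: [2.303, 2.131, 0.005]
ft_force: [6.8, -1.0, -3.2]
gripper_width: 0.0004
grasp_force: 3.0
```

Call:
{"fn": "carry_out", "kwargs": {
  "series": [0, 0, 0, 0, 0.4, 0, 1, 0, 0, 0, 0, 0, -0.8, 1, 0, 0, 0, 0, 0, -0.9, 1, 0, 0, 0, 0, 0, -0.9, 1, 0, 0, 0, -0.9, 0, -0.9, 1, 0, 0, 0, -0.9, 0, -0.9, 1, 0, 0, 0, -0.9, 0, 0, 1, 0, 0, 0, -0.9, 0, 0, 1]
}}

```text
t: 70.93
tool_pos: [0.448, -0.0842, 0.2112]
eef_rot: [2.305, 2.134, 0.001]
ft_force: [-0.2, 0.3, 0.1]
gripper_width: 0.0002
grasp_force: 0.0
```

Call:
{"fn": "carry_out", "kwargs": {
  "series": [0, 0, 0, 0, 0, 0, 1, 0, 0, 0, 0, 0, 0, 1, 0, 0, 0, 0, 0, 0, 1, 0, 0, 0, 0, 0, 0, 1]
}}

```text
t: 71.27
tool_pos: [0.4477, -0.0825, 0.2095]
eef_rot: [-2.304, -2.133, 0.001]
ft_force: [0.7, 0.5, 0.1]
gripper_width: 0.0006
grasp_force: 0.0
```

```bash
python3 - <<'E'
from h import *
s=st();c=env.camera("wrist");cv2.imwrite("pics/w12.png",c["color"])
h=cv2.cvtColor(c["color"],cv2.COLOR_BGR2HSV)
w=((h[...,1]<45)&(h[...,2]>140)).astype(np.uint8);n,l,stt,ce=cv2.connectedComponentsWithStats(w)
for i in range(1,n):
    if stt[i,4]>60:
        x,y,W,H,A=stt[i];a=wonz(c,s,(x,y+H/2),.09);b=wonz(c,s,(x+W,y+H/2),.09)
        if .35<a[0]<.55 and -.08<a[1]<.06: print(stt[i],np.round(a,3),np.round(b,3))
print(np.round(wproj(c,s,np.array([.433,0,.115]))),np.round(wproj(c,s,np.array([.463,0,.115]))))
m=((h[...,0]<14)&(h[...,1]>90)&(h[...,2]>30)&(h[...,2]<170)).astype(np.uint8);n,l,stt,ce=cv2.connectedComponentsWithStats(m)
for i in range(1,n):
    if stt[i,4]>200: 
        x,y,W,H,A=stt[i];print("brown",stt[i],np.round(wonz(c,s,(x,y),.094),3),np.round(wonz(c,s,(x+W,y+H),.094),3))
E
```

```text
t 71.27 pos [ 0.4477 -0.0825  0.2095] yaw 85.6 tilt [ 0.001 -0.002 -1.   ] F [0.7 0.5 0.1] w 0.0006 g 0.0
[  172    93   244    87 12095] [ 0.373 -0.028  0.09 ] [ 0.629 -0.043  0.09 ]
[227. 100.] [261.  97.]
brown [  73    0   36  229 3169] [0.266 0.144 0.094] [ 0.285 -0.121  0.094]
brown [502  27  10  51 326] [0.784 0.101 0.094] [0.793 0.034 0.094]
brown [ 309   68   28   53 1392] [0.512 0.028 0.094] [ 0.536 -0.025  0.094]
brown [215 113  52   5 212] [ 0.419 -0.01   0.094] [ 0.468 -0.019  0.094]
brown [ 417  152   95   76 2962] [ 0.628 -0.06   0.094] [ 0.815 -0.173  0.094]
brown [102 253  19  24 291] [ 0.268 -0.15   0.094] [ 0.285 -0.182  0.094]
```

```bash
python3 - <<'E'
from h import *
s=env.state();c=env.camera("wrist")
a=cv2.imread("pics/w1.png");b=c["color"]
sa=dict(tool_pos=np.array([.4265,-.0939,.2472]),eef_rot=np.array([2.304,2.135,-.001]))
for im,ss in((a,sa),(b,s)):
    # rectify onto plane z=.113 around the bolt, 1 mm per pixel
    P=np.array([[wproj(c,ss,np.array([.40+i*.001,.03-j*.001,.113])) for i in range(90)] for j in range(55)],np.float32)
    r=cv2.remap(im,P[...,0],P[...,1],cv2.INTER_LINEAR);g=cv2.cvtColor(r,cv2.COLOR_BGR2GRAY)
    for j in range(12,42,3): print(j," ".join(f"{v:3d}" for v in g[j,10:80:3]))
    k=cv2.HoughCircles(cv2.resize(g,None,fx=4,fy=4),cv2.HOUGH_GRADIENT,1,40,param1=80,param2=14,minRadius=20,maxRadius=36);print(None if k is None else np.round(k[0,:4]/4,1).tolist())
E
```

```text
12  66  64  68  67  65  65  70  64  64  66  65  67  81  73  73  78  73  70  71  76  71  69  78  71
15  58  60  63  81  65  68  70  63  64  64  66  65  71  68  85  73  71  78  68  73  71  85  78  75
18  61  62  65  75  73  84  75  67  68  68  72  77  68  68  71  76  76  71  77  69  71  81  80  75
21  65  66  74  83  68  75  79  70  67  68  82  96  71  68  69  71  74  73  73  72  73  75  76  75
24  95  85  84 108 115 129 190 192 124  97  93  92  85  79  76  74  70  66  66  69  72  74  74  72
27 211 209 206 200 184 211 218 218 200 144 142 134 131 130 128 125 123 134 129  77  72  75  72  73
30 218 218 218 218 200 217 218 218 213 182 199 215 213 211 207 184  78  94  99  68  82  78  71  72
33 217 218 218 214 202 203 218 217 197 145 172 214 218 218 218 186  91  94  93  63  71  71  70  67
36 152 151 157 164 172 128 163 160 111 148 152 205 215 216 217 168  79  93  89  59  69  70  69  67
39 207 176  73  93 119 116 101  78  80  82  88 141 150 148 158 117  86  92  86  47  62  69  69  66
[[29.399999618530273, 29.600000381469727, 7.0]]
12  64  63  63  61  63  72  67  68  71  65  64  65  64  65  74
[... 289 characters left out ...]
  91  69  68  72  72  72  74  69  75  73  75
24 116  97  91  83 106 153 189 175 130 124 104  97  93  89  84  77  72  68  67  67  64  64  76  73
27 217 216 214 211 196 217 218 218 183 154 158 146 140 136 130 125 119 120 117 102  63  67  92  72
30 218 219 218 218 194 218 218 219 208 131 189 217 218 216 214 210  84  85  83  71  71  68  77  71
33 215 216 217 218 197 215 218 218 181 120 151 205 218 218 218 212  78  96  96  77  67  68  72  70
36 135 138 131 139 148 145 185 165  78 134 145 171 214 216 217 207  68  93  93  69  45  49  67  69
39 217 215 141  72 113 110 108  83  84  79  80 106 127 128 127 133  86  98  97  66  41  44  44  61
[[28.899999618530273, 30.600000381469727, 6.900000095367432]]
```

The knob is back at its starting place, 7 mm radius circle within 1 mm, so the bolt is home. The lid is shut and the arm is clear.

```bash
python3 -c "
from bench import env
print(env.close_job())"
```

```text
the job is handed in; nothing more can be done
None
```

I handed the job in: windscreen folded and standing in the box with all four pots, lid shut and bolt home by my last measurements. The hand-in gave no verdict, and after the fact I did not re-measure the mill, mug or raisin box, nor explain one brief 74 N force spike while releasing the first pot.

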